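Load flasks into a hand-cranked inspection carriage

ROBOT

A 6-joint arm with a two-finger parallel gripper is mounted at the origin on the work surface. World frame = base frame: x ahead of the robot, y to its left, z up, the work surface at z = 0. Lengths are in m, angles in rad, forces in N, time in s.
With the tool pointing down it reaches from about 0.4 to 0.825 m from the base axis. Payload 7 kg.
Tool frame: the origin (TCP) lies on the mounting face of the last link; the fingertips stand 178 mm ahead of it and the grasp point (between the pads) lies arm.grip_depth ahead of it (arm.grip_depth is the distance from the TCP to the grasp point, in m); z points along the fingers, y is the direction in which the jaws open and shut (so a half turn about z gives the same grasp; the last joint's range is limited). The gripper opens to 88 mm and grips with 3 to 60 N. Pads are 19 mm wide; open, the fingers measure 130 mm over their backs; the gripper's body (78 mm by 193 mm) begins 47 mm behind the grasp point.
Start: joints at [-1.057, 0.359, 0.012, 0, -1.224, -0.288], TCP at [0.151, -0.658, 0.405] pointing down, gripper open.
Joint ranges: [-3.07, 3.07], [-1.43, 2.12], [-1.02, 1.25], [-3.03, 1.67], [-3.05, -0], [-3.03, 3.03]. Speed limits (rad/s): [2.39, 2.39, 3.01, 3.14, 3.14, 3.14].

INTERFACE

Orientations are given as [roll, pitch, yaw] about the fixed x, y, z axes, in that order (R = Rz(yaw) Ry(pitch) Rx(roll)).
In Python, from station import arm gives the robot as it stands.
- The arm moves only by the tool carry_out, never from a script. Its argument "targets" is a list that holds one entry, the list of rows, each a list of 7 numbers: the turn, a rotation vector about the tool's x, y, z in units of 8 degrees (1.0 is 8 degrees), then the shift along the tool's x, y, z in units of 2.5 cm (1.0 is 2.5 cm), then the opening, from -1 (shut) to 1 (fully open). A call has 1 to 20 rows; each row shifts and turns the commanded pose from where the row before left it, along the tool's axes as they then stand; what a row does not reach is not made up. A row lasts 1/8 s, in which the tool goes at most 62.5 mm and 10.7 degrees, less where a joint would pass 70% of its speed; a pose out of reach is approached as far as the arm can. A call with a number of a shift or a turn outside -1 to 1 is refused whole. A call with a gripper value outside its range is refused whole. The fingers move at their own pace and stop on an object; "squeeze" is the grip in N (left out, the last holds). Time passes only in rows, so rows that do not move let the fingers close. It gives the time, the measured TCP pose, the force and the opening at its end, in the units of the state.
- arm.get_state(): the state, without advancing time (a new reading comes with each control period).
- arm.grab_frame(name): name is "side" or "top"; returns (picture, depth): 384x512x3 uint8, red, green, blue; 384x512 float32, m along the optical axis (not along the pixel's ray), 0 where there is no reading.
- arm.camera_model(name): a dict with "camera_matrix" (3x3 intrinsics, pixels), "world_from_camera" (4x4, takes a point from camera to world coordinates). Camera axes: x right, y down, z forward; pixel columns grow to the right and rows downward; lengths in m; the calibration is good to about 2 mm. A picture is of the moment at which its call begins. camera_model takes no time and is no camera call.
- arm.job_done(): hands the job in, once; it reports no verdict.
Trained networks look in the newest picture that a camera, given by its name, has taken for a name from the list of things; names that differ only in an ending like _2 or _b are one class to them, and where a whole thing is asked for, a point or a joint stands for the part that bears it (a point fixed in the world has none). Each returns a list of dicts, best first, with "conf" (0 to 1); they miss things now and then, are a little off and sometimes report something else, mostly with a low value. They report only what shows in the picture. A call takes as long as a camera call. They do not tell look-alikes from the thing itself.
- arm.spot_in(camera, query): "point" ([row, column] in pixels, amid what is visible of it).
- arm.landmark_of(camera, query): "point" ([row, column] in pixels: a listed point, or the origin of a listed thing).
The state is a dict: "t": time; "q": joint angles; "qd": joint speeds; "joint_efforts": joint torques, N m; "eef_pos": TCP position; "ee_rot": TCP orientation; "force": force on the tool from outside, world axes, zero at the start; "moment": the same for the moment, N m; "width": finger opening in m.
Only numpy, scipy, OpenCV 4.12 (cv2) and the standard library are available. Lean on these libraries where they do the work, as an engineer would, in place of code of your own. Each camera call takes 0.05 s, during which the arm holds its last target.

TASK

Get the coated flasks ready for inspection: crank the handwheel until the carriage's pointer stands at the loading mark and let it rest there, then lay every flask from the white tray flat in a nest of its own with its neck in the nest's groove, and crank the carriage back in until the pointer stands at the inspection mark. Move the carriage only with the handwheel, never by pushing it, and leave the bottle, the jar and the wrench alone.

Things in the scene. Friction and masses are not known exactly. Their poses are not given: they have to be found in the camera images.
- wheel (a joint): angle of the stiff black handwheel (about 9 N at the rim; stays where it is left), rad, growing anticlockwise seen from above, stops at -0.4 and 5.5. 0 = carriage at the inspection mark, 5.0 = at the loading mark; each rad moves the carriage 28 mm, larger = out from under the guard, towards the robot
- wheel_hub (a point): centre of the horizontal handwheel, on its axle, at the rim's height (100 mm up). Rim 160 mm across its centre line, 14 mm thick, round; hub 28 mm across, top 10 mm above this point; three 10 mm spokes at rim height; gearbox below 50 mm high, 85 mm square. Turns with the wheel: one spoke lies along its x axis, the others at +-120 degrees; z up
- pointer (a point): tip of the small black pointer on the carriage's left edge (seen from the robot), riding over the scale strip; x axis points along the carriage's travel, away from the robot (inwards, under the guard), y to the left, z up
- load_mark (a point): the long black loading mark on the aluminium scale strip, the one nearer the robot, out in the open; same axes as the pointer. The nests' middles are then on the line through this mark across the travel
- check_mark (a point): the long black inspection mark on the scale strip, 140 mm farther in, under the clear guard; same axes as the pointer. The guard's underside is 118 mm above the work surface and its front edge is 77 mm inward of the loading mark; a camera stands on it, top 215 mm above the work surface
- nest0 (a point): nest 0 of the carriage (0 to 3 from right to left seen from the robot): where a flask's middle belongs, 15 mm above the nest's floor. Pocket 70 (x) by 49 mm, white walls 11 mm high, 23 mm ribs between nests, pitch 72 mm; a 26 mm wide open groove for the neck in the wall on the inward side (+x, away from the robot). Moves with the carriage; axes as the pointer
- nest1 (a point): nest 1 of the carriage (0 to 3 from right to left seen from the robot): where a flask's middle belongs, 15 mm above the nest's floor. Pocket 70 (x) by 49 mm, white walls 11 mm high, 23 mm ribs between nests, pitch 72 mm; a 26 mm wide open groove for the neck in the wall on the inward side (+x, away from the robot). Moves with the carriage; axes as the pointer
- nest2 (a point): nest 2 of the carriage (0 to 3 from right to left seen from the robot): where a flask's middle belongs, 15 mm above the nest's floor. Pocket 70 (x) by 49 mm, white walls 11 mm high, 23 mm ribs between nests, pitch 72 mm; a 26 mm wide open groove for the neck in the wall on the inward side (+x, away from the robot). Moves with the carriage; axes as the pointer
- nest3 (a point): nest 3 of the carriage (0 to 3 from right to left seen from the robot): where a flask's middle belongs, 15 mm above the nest's floor. Pocket 70 (x) by 49 mm, white walls 11 mm high, 23 mm ribs between nests, pitch 72 mm; a 26 mm wide open groove for the neck in the wall on the inward side (+x, away from the robot). Moves with the carriage; axes as the pointer
- flask1: flat coated amber flask (may be absent), about 110 g: block-shaped body 62 mm long (x), 42 mm wide (y), 30 mm thick (z), origin at the middle of the body; round neck 18 mm across sticks out 14 mm at the +x end. It starts lying on its flat side in the supply tray
- flask1_neck (a point): tip of the neck of flask1, 45 mm along +x from its origin
- flask2: flat coated amber flask (may be absent), about 110 g: block-shaped body 62 mm long (x), 42 mm wide (y), 30 mm thick (z), origin at the middle of the body; round neck 18 mm across sticks out 14 mm at the +x end. It starts lying on its flat side in the supply tray
- flask2_neck (a point): tip of the neck of flask2, 45 mm along +x from its origin
- flask3: flat coated amber flask (may be absent), about 110 g: block-shaped body 62 mm long (x), 42 mm wide (y), 30 mm thick (z), origin at the middle of the body; round neck 18 mm across sticks out 14 mm at the +x end. It starts lying on its flat side in the supply tray
- flask3_neck (a point): tip of the neck of flask3, 45 mm along +x from its origin
- flask4: flat coated amber flask (may be absent), about 110 g: block-shaped body 62 mm long (x), 42 mm wide (y), 30 mm thick (z), origin at the middle of the body; round neck 18 mm across sticks out 14 mm at the +x end. It starts lying on its flat side in the supply tray
- flask4_neck (a point): tip of the neck of flask4, 45 mm along +x from its origin
- tray: white supply tray, fixed, 270 by 220 mm, floor 6 mm above the work surface, rim 12 mm; origin under its middle
- round_bottle: bystander: round amber bottle, 52 mm across, 120 mm high, standing; origin at the underside
- jar: bystander: jar, 72 mm across, 85 mm high, standing; origin at the underside
- wrench: bystander: steel wrench lying on the work surface
Things that resemble listed ones, but are neither listed nor needed, are in the scene too. Leave any pink, purple or turquoise look-alike of the flask1 alone.

How it is judged:
By the outcome, as a careful person would: the job done as asked, in the order asked, and still so for the second after the job is handed in, with the robot touching nothing.
Of flask1, flask2, flask3, flask4 only 2 to 4 are there at a start; the rules pass over those that are not, and their reading is None.
At some moment in a run one of flask1, flask2, flask3, flask4 may be knocked a few centimetres aside while the robot is not near it.
Once in a run the grip may slacken for a moment while it holds something.
It also fails if it takes over 210 s, if anything falls off the work surface, if the arm or the gripper's body presses on something with over 40 N, if the wrist force passes 120 N, or if a joint passes its speed limit or range.

## Working session

There is one attempt and no reset: what is moved stays moved. The work goes in short steps, Python scripts to look and compute and a tool call to move; the robot and the scene stay as the last step left them, time stands still between calls to the robot, and variables do not carry over. Pictures are saved under pics/ and viewed, and the job is handed in when it is done.

Besides the shell and the picture viewer there is one more tool, called after "Call:" as name(argument=value, ...) on one line, values as JSON. carry_out: Moves the arm, as the interface text tells. Its arguments: {"type":"object","properties":{"targets":{"type":"array"},"squeeze":{"type":"number"}},"required":["targets"]}

```bash
ls; mkdir -p pics
python3 - <<'E'
from station import arm
import cv2,numpy as np
print(arm.get_state(), arm.grip_depth)
for n in ("side","top"):
    p,d=arm.grab_frame(n); cv2.imwrite(f"pics/{n}0.png",p[:,:,::-1]); np.save(f"{n}0.npy",d)
    print(n,arm.camera_model(n))
E
```

```text
pics
{'t': 0.0, 'q': array([-1.05688644e+00,  3.59412411e-01,  1.10371021e-02, -4.08170599e-04,
       -1.22407910e+00, -2.88100054e-01]), 'qd': array([-0.00049626, -0.00068605, -0.00060344,  0.001822  ,  0.00055773,
       -0.00015721]), 'joint_efforts': array([ 8.24567924e-04, -5.82715130e+01,  2.93059623e+01,  6.99720874e+00,
        6.83120350e-03, -2.33952396e-04]), 'eef_pos': array([ 0.15109293, -0.65766612,  0.40368599]), 'ee_rot': array([ 3.13989388e+00, -1.03280812e-04, -2.91592176e+00]), 'force': array([ 0.73290464, -0.85223402, -0.03013001]), 'moment': array([ 0.00242054, -0.00015768, -0.04922284]), 'width': 0.08732459416381369} 0.1593
side {'camera_matrix': array([[371.29947218,   0.        , 256.06513402],
       [  0.        , 371.29947218, 189.82447004],
       [  0.        ,   0.        ,   1.        ]]), 'world_from_camera': array([[-0.97962517, -0.12975499,  0.1532911 ,  0.35097676],
       [-0.19961864,  0.54522076, -0.81417855,  0.97962934],
       [ 0.02206623, -0.82818957, -0.5600135 ,  0.70532773],
       [ 0.        ,  0.        ,  0.        ,  1.        ]])}
top {'camera_matrix': array([[365.42888834,   0.        , 257.07719264],
       [  0.        , 365.42888834, 190.16181156],
       [  0.        ,   0.        ,   1.        ]]), 'world_from_camera': array([[-0.01212785, -0.99869536,  0.04960332,  0.46332051],
       [-0.99986274,  0.01155213, -0.01187665,  0.0617333 ],
       [ 0.01128813, -0.04974055, -0.99869838,  1.11345013],
       [ 0.        ,  0.        ,  0.        ,  1.        ]])}
```

View pics/side0.png

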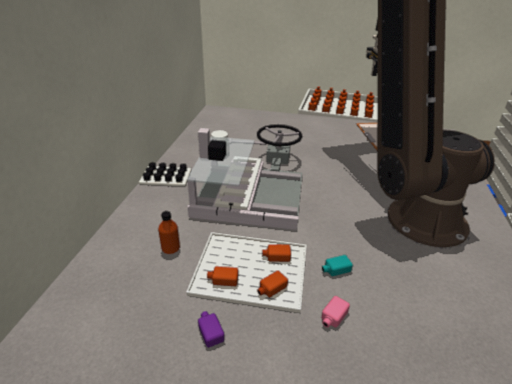

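View pics/top0.png

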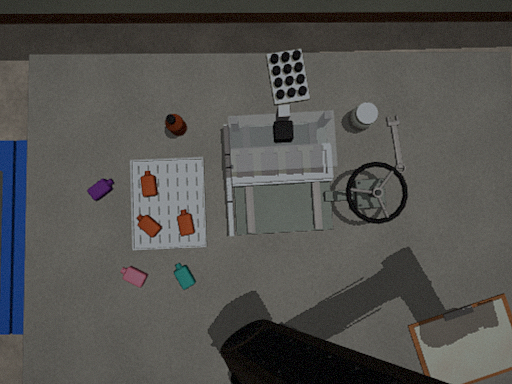

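The pictures show three amber flasks in the tray (top view around (184,149), (226,149) and (223,186)), the wheel hub at about (192,377), and the carriage pushed in under the guard. Next I'll run the networks and measure.

```bash
cat > h.py <<'E'
from station import arm
import cv2,numpy as np
from scipy.spatial.transform import Rotation as Rn
def cam(n):
    m=arm.camera_model(n); return m["camera_matrix"],m["world_from_camera"]
def onz(n,rc,z):
    K,T=cam(n); r=T[:3,:3]@np.linalg.inv(K)@np.array([rc[1],rc[0],1.]); o=T[:3,3]
    return o+r*(z-o[2])/r[2]
def dep(n,rc,d,k=1):
    K,T=cam(n); r,c=int(round(rc[0])),int(round(rc[1])); w=d[max(0,r-k):r+k+1,max(0,c-k):c+k+1]; w=w[w>0]
    if not len(w): return None
    return (T@np.append(np.linalg.inv(K)@np.array([rc[1],rc[0],1.])*np.median(w),1))[:3]
def tri(a,b):
    # a=(cam,rc)
    A=[];B=[]
    os=[]
    for n,rc in (a,b):
        K,T=cam(n); r=T[:3,:3]@np.linalg.inv(K)@np.array([rc[1],rc[0],1.]); r/=np.linalg.norm(r)
        P=np.eye(3)-np.outer(r,r); A.append(P);B.append(P@T[:3,3])
    X=np.linalg.solve(A[0]+A[1],B[0]+B[1]); return X, [np.linalg.norm(A[i]@X-B[i]) for i in (0,1)]
def proj(n,X):
    K,T=cam(n); p=np.linalg.inv(T)@np.append(X,1); u=K@p[:3]; return np.array([u[1]/u[2],u[0]/u[2]])
def shot(n,name,box=None,s=1):
    p,d=arm.grab_frame(n); im=p[:,:,::-1]
    if box: r0,r1,c0,c1=box; im=im[r0:r1,c0:c1]
    if s!=1: im=cv2.resize(im,None,fx=s,fy=s,interpolation=cv2.INTER_CUBIC)
    cv2.imwrite("pics/"+name,im); return p,d
E
python3 - <<'E'
from h import *
np.set_printoptions(precision=4,suppress=True)
D={}
for n in("top","side"):
    p,D[n]=shot(n,n+"1.png",(80,270,100,430) if n=="top" else (90,330,130,360),2.3)
for q in ["wheel_hub","pointer","load_mark","check_mark","nest0","nest3","flask1","flask1_neck"]:
    for n in("top","side"):
        for x in arm.landmark_of(n,q)[:6]:
            print(q,n,x["point"],round(x["conf"],2),dep(n,x["point"],D[n]))
print(arm.get_state()["t"])
E
```

```text
wheel_hub top [192.4, 372.8] 0.8 [ 0.5034 -0.2701  0.1078]
wheel_hub side [136.2, 279.2] 0.55 [ 0.504  -0.2685  0.1001]
pointer top [166.1, 230.1] 0.92 [0.5881 0.1274 0.0445]
pointer top [145.7, 398.9] 0.39 [ 0.6499 -0.3883  0.0052]
pointer side [209.6, 229.6] 0.78 [0.5881 0.134  0.0409]
load_mark top [199.7, 229.4] 0.83 [0.4895 0.1305 0.0411]
load_mark side [211.2, 261.0] 0.81 [0.5024 0.0842 0.0128]
check_mark side [206.0, 217.4] 0.61 [0.6277 0.1264 0.0419]
check_mark side [275.9, 227.8] 0.34 [0.5266 0.3823 0.036 ]
nest0 top [163.7, 295.4] 0.86 [ 0.5833 -0.0552  0.1251]
nest0 top [166.1, 244.2] 0.83 [0.5784 0.0842 0.124 ]
nest0 top [163.7, 268.6] 0.66 [0.5843 0.0177 0.1231]
nest0 top [162.0, 315.9] 0.61 [ 0.5872 -0.111   0.1259]
nest0 side [198.2, 232.0] 0.9 [0.5963 0.0746 0.0398]
nest0 side [185.9, 238.6] 0.63 [0.5916 0.0081 0.0433]
nest0 side [161.0, 245.5] 0.62 [ 0.5745 -0.0148  0.1252]
nest0 side [252.0, 279.4] 0.56 [0.4182 0.2733 0.0356]
nest3 top [163.7, 295.4] 0.86 [ 0.5833 -0.0552  0.1251]
nest3 top [166.1, 244.2] 0.83 [0.5784 0.0842 0.124 ]
nest3 top [163.7, 268.6] 0.66 [0.
[... 785 characters left out ...]
sk1 side [307.5, 336.0] 0.66 [0.2696 0.4158 0.0317]
flask1 side [328.0, 212.7] 0.66 [0.5209 0.5244 0.0311]
flask1 side [276.8, 226.8] 0.63 [0.5283 0.3852 0.0356]
flask1_neck top [209.5, 186.1] 0.84 [0.4623 0.2632 0.0083]
flask1_neck top [272.1, 122.4] 0.84 [0.2807 0.4479 0.0234]
flask1_neck top [263.6, 177.3] 0.6 [0.3027 0.2876 0.0191]
flask1_neck top [182.0, 112.5] 0.56 [0.5469 0.4794 0.0221]
flask1_neck top [144.6, 398.5] 0.34 [ 0.6529 -0.3861  0.0078]
flask1_neck side [270.1, 322.3] 0.84 [0.3037 0.2809 0.0035]
flask1_neck side [250.4, 259.8] 0.82 [0.4741 0.2472 0.0054]
flask1_neck side [314.0, 207.1] 0.8 [0.5444 0.4898 0.0259]
flask1_neck side [322.5, 323.2] 0.6 [0.294  0.4478 0.014 ]
1.0
```

```bash
ls pics
```

```text
side0.png
side1.png
top0.png
top1.png
```

View pics/top1.png

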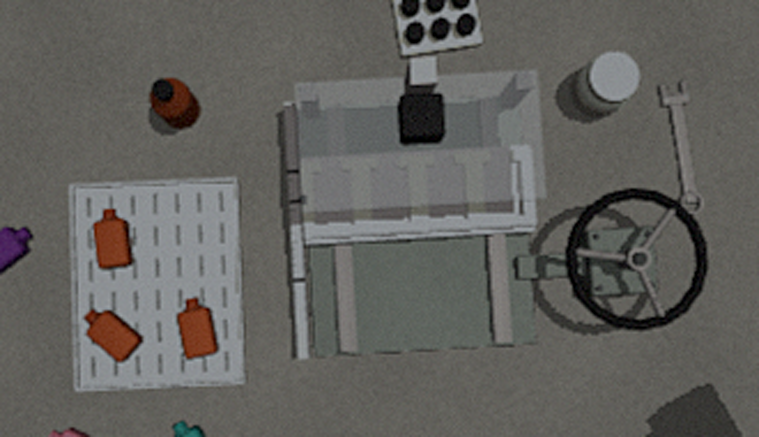

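View pics/side1.png

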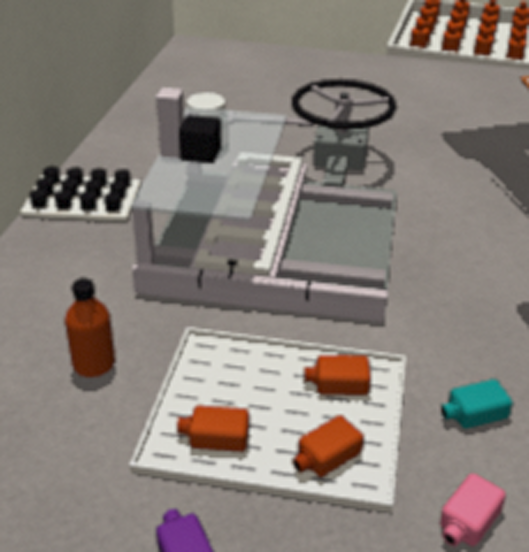

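```bash
cat >> h.py <<'E'
def cloud(n,d):
    K,T=cam(n); h,w=d.shape; v,u=np.mgrid[:h,:w]; 
    P=np.stack([(u-K[0,2])/K[0,0]*d,(v-K[1,2])/K[1,1]*d,d],-1)@T[:3,:3].T+T[:3,3]
    P[d<=0]=np.nan; return P
def circ(xy,r0=None):
    from scipy.optimize import least_squares
    return least_squares(lambda p:np.hypot(xy[:,0]-p[0],xy[:,1]-p[1])-p[2],[*xy.mean(0),.08],loss='soft_l1',f_scale=.003).x
E
python3 - <<'E'
from h import *
np.set_printoptions(precision=4,suppress=True)
for n in("top","side"):
    p,d=arm.grab_frame(n); P=cloud(n,d)
    m=(abs(P[...,0]-.5)<.12)&(abs(P[...,1]+.28)<.12)&(P[...,2]>.085)&(P[...,2]<.13)
    Q=P[m]; g=p[m].max(1)
    rim=Q[g<60]; c=circ(rim[:,:2]); 
    rr=np.hypot(*(rim[:,:2]-c[:2]).T); k=abs(rr-.08)<.015; c=circ(rim[k,:2])
    print(n,len(Q),len(rim),"circle",c,"z",np.percentile(rim[k,2],[10,50,90]))
    s=Q-[c[0],c[1],0]; r=np.hypot(s[:,0],s[:,1]); k=(r>.03)&(r<.066)
    a=np.degrees(np.arctan2(s[k,1],s[k,0])); z=s[k,2]
    print("spoke angles",np.histogram(a,36,(-180,180))[0], "mod120",np.degrees(np.angle(np.exp(3j*np.radians(a)).mean()))/3, "z",np.median(z))
E
```

```text
top 1305 899 circle [ 0.5035 -0.2811  0.0789] z [0.1025 0.1059 0.1087]
spoke angles [ 0  9 37  2  0  0  0  0  0  0  0  0  0 20 31  0  0  0  0  0  0  0  0  0
  0 12 33  0  0  0  0  0  0  0  0  0] mod120 -37.653505459434385 z 0.10317713041485499
side 536 269 circle [ 0.5054 -0.2779  0.0791] z [0.0985 0.104  0.1075]
spoke angles [ 0  0 22  2  0  0  0  0  0  0  0  0  0  7 14  0  0  0  0  0  0  0  0  0
  0  2 10  0  0  0  0  0  0  0  0  0] mod120 -36.257982055013265 z 0.10269773840182128
```

Run:
```python
from h import *
np.set_printoptions(precision=4,suppress=True)
# strip / marks close-up
p,d=shot("top","topS.png",(110,250,215,250),6)
im=cv2.imread("pics/topS.png"); print(im.shape)
p,d=shot("side","sideS.png",(180,240,180,320),5)
```

```text
(840, 210, 3)
```

View pics/topS.png

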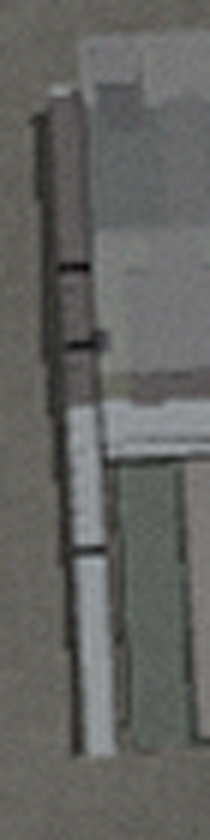

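View pics/sideS.png

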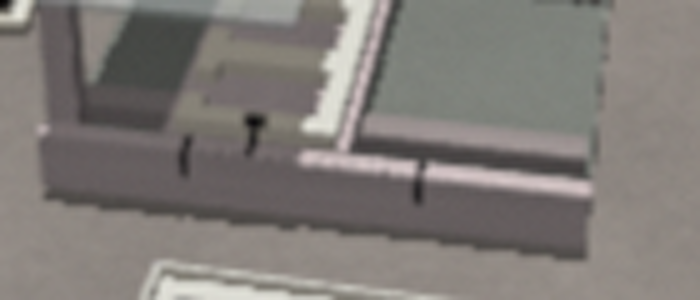

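```bash
cat >> h.py <<'E'
G=arm.grip_depth
def go(p,yaw,approach=None):
    """p = grasp point goal, yaw tool yaw. prints turn(units) then shift (units) in tool axes after turn"""
    s=arm.get_state(); R0=Rn.from_euler('xyz',s["ee_rot"]); 
    dy=(yaw-s["ee_rot"][2]); dy=(dy+np.pi)%(2*np.pi)-np.pi
    Rg=Rn.from_euler('xyz',[np.pi,0,yaw])
    rv=(R0.inv()*Rg).as_rotvec(degrees=True)/8
    gp=np.array(s["eef_pos"])+R0.as_matrix()[:,2]*G
    tcp=np.array(p)-np.array([0,0,-1])*G
    print("q",np.round(s["q"],2),"t",round(s["t"],2),"grasp now",np.round(gp,4),"yaw",round(s["ee_rot"][2],4),"w",round(s["width"],4),"F",np.round(s["force"],1))
    print("turn units",np.round(rv,3),"| shift units after turn",np.round(Rg.inv().apply(tcp-s["eef_pos"])/.025,3))
E
python3 - <<'E'
from h import *
np.set_printoptions(precision=4,suppress=True)
c=tri(("top",(154.5,227.5)),("side",(211,217)))
l=tri(("top",(201.7,230)),("side",(215.7,263.8)))
print(c,l)
v=c[0]-l[0]; print(v,np.linalg.norm(v),np.degrees(np.arctan2(v[1],v[0])))
go([.5408,-.3078,.22],-3.791)
E
```

```text
(array([0.6255, 0.1359, 0.0304]), [np.float64(0.0010428465568606791), np.float64(0.0010428465568607867)]) (array([0.4848, 0.1294, 0.0329]), [np.float64(0.0010540187522535438), np.float64(0.001054018752253487)])
[ 0.1407  0.0065 -0.0024] 0.14086623357232977 2.63378979607965
q [-1.06  0.36  0.01  0.   -1.22 -0.29] t 1.2 grasp now [ 0.1511 -0.6579  0.2454] yaw -2.9157 w 0.088 F [ 1.2  0.2 -0.2]
turn units [-0.     0.     6.269] | shift units after turn [-3.948 20.578  1.016]
```

Call:
carry_out(targets=[[[0,0,0.9,0,0,0,-0.3],[0,0,0.9,0,0,0,-0.3],[0,0,0.9,0,0,0,-0.3],[0,0,0.9,0,0,0,-0.3],[0,0,0.9,0,0,0,-0.3],[0,0,0.9,0,0,0,-0.3],[0,0,0.87,0,0,0,-0.3],[0,0,0,-0.2,1,0,-0.3],[0,0,0,-0.2,1,0,-0.3],[0,0,0,-0.2,1,0,-0.3],[0,0,0,-0.2,1,0,-0.3],[0,0,0,-0.2,1,0,-0.3],[0,0,0,-0.2,1,0,-0.3],[0,0,0,-0.2,1,0,-0.3],[0,0,0,-0.2,1,0,-0.3],[0,0,0,-0.2,1,0,-0.3],[0,0,0,-0.2,1,0,-0.3],[0,0,0,-0.2,1,0,-0.3],[0,0,0,-0.2,1,0,-0.3],[0,0,0,-0.2,1,0,-0.3]]])

```text
t: 3.7
eef_pos: [0.4001, -0.4377, 0.4048]
ee_rot: [3.142, 0.0, 2.492]
force: [0.1, 0.4, 0.4]
width: 0.0307
```

Call:
carry_out(targets=[[[0,0,0,-0.2,1,0,-0.3],[0,0,0,-0.2,1,0,-0.3],[0,0,0,-0.2,1,0,-0.3],[0,0,0,-0.2,1,0,-0.3],[0,0,0,-0.2,1,0,-0.3],[0,0,0,-0.2,1,0.5,-0.3],[0,0,0,0,0.8,0.5,-0.3],[0,0,0,0,0.5,0,-0.3],[0,0,0,0,0,0,-0.3],[0,0,0,0,0,0,-0.3],[0,0,0,0,0,0,-0.3]]])

```text
t: 5.08
eef_pos: [0.5334, -0.3117, 0.3801]
ee_rot: [3.141, 0.001, 2.491]
force: [-0.1, 0.6, 0.1]
width: 0.031
```

Run:
```python
from h import *
go([.5384,-.3060,.22],-3.791)
shot("top","topA.png",(100,300,280,480),3.5)
shot("side","sideA.png",(60,220,210,360),4)
```

```text
q [-0.21  0.28 -0.16  0.   -1.13 -2.01] t 5.08 grasp now [ 0.5335 -0.3117  0.2208] yaw 2.4913 w 0.031 F [-0.1  0.6  0.1]
turn units [ 0.002  0.004 -0.007] | shift units after turn [-0.022  0.303  0.031]
```

View images.

View pics/topA.png

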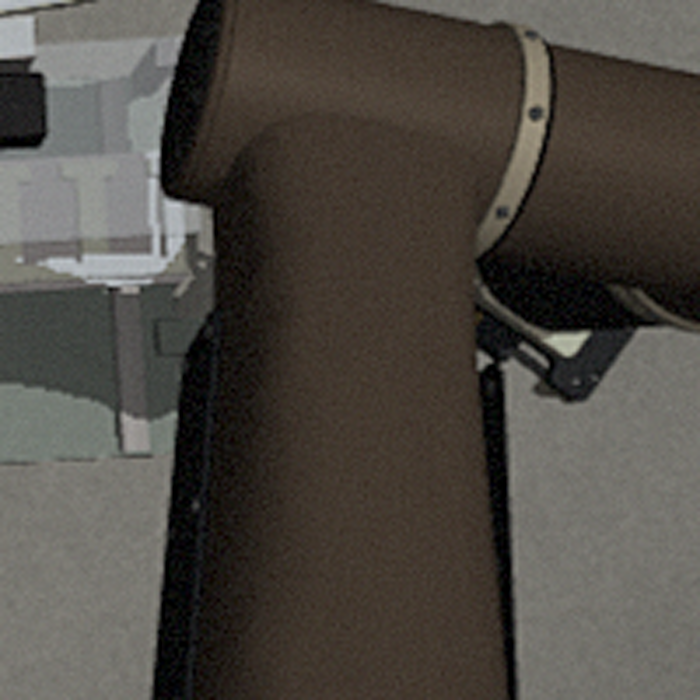

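View pics/sideA.png

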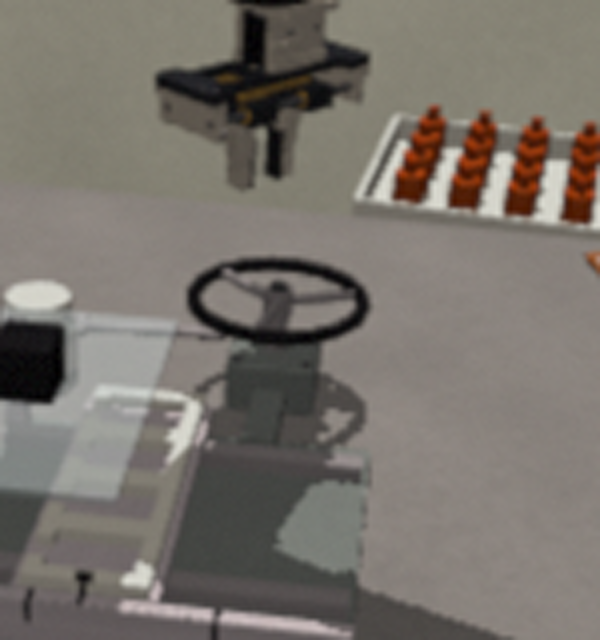

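The gripper is above the back-left spoke, which is at about (275,235) in the side crop. I'll correct by 0.3 in y and go down over the spoke.

Call:
carry_out(targets=[[[0,0,0,0,0.3,0,-0.3],[0,0,0,0,0,0.8,-0.3],[0,0,0,0,0,0.8,-0.3],[0,0,0,0,0,0.8,-0.3],[0,0,0,0,0,0.8,-0.3],[0,0,0,0,0,0.5,-0.3],[0,0,0,0,0,0.4,-0.3],[0,0,0,0,0,0.3,-0.3],[0,0,0,0,0,0.3,-0.3],[0,0,0,0,0,0.1,-0.3],[0,0,0,0,0,0,-0.3],[0,0,0,0,0,0,-0.3]]])

```text
t: 6.68
eef_pos: [0.5384, -0.3053, 0.26]
ee_rot: [3.141, 0.001, 2.492]
force: [-0.1, 0.2, 0.2]
width: 0.0306
```

Run:
```python
from h import *
go([.5384,-.3060,.10],-3.791)
shot("side","sideB.png",(60,220,210,360),4)
```

```text
q [-0.2   0.39 -0.3   0.   -0.88 -2.02] t 6.67 grasp now [ 0.5385 -0.3053  0.1007] yaw 2.492 w 0.0306 F [-0.1  0.2  0.2]
turn units [ 0.001  0.004 -0.002] | shift units after turn [-0.018 -0.023  0.029]
```

View pics/sideB.png

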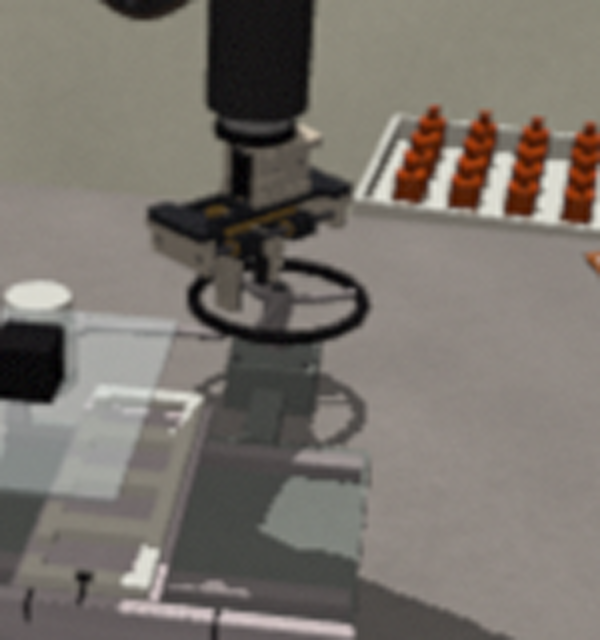

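Call:
carry_out(targets=[[[0,0,0,0,0,0,-0.8],[0,0,0,0,0,0,-1],[0,0,0,0,0,0,-1],[0,0,0,0,0,0,-1],[0,0,0,0,0,0,-1],[0,0,-0.5,0.004,0.12,0,-1],[0,0,-0.5,0.004,0.12,0,-1],[0,0,-0.5,0.004,0.12,0,-1],[0,0,-0.5,0.004,0.12,0,-1]]], squeeze=40)

```text
t: 7.85
eef_pos: [0.5428, -0.2972, 0.2598]
ee_rot: [-3.138, -0.002, 2.773]
force: [-6.3, -17.4, -0.5]
width: 0.0087
```

Run:
```python
from h import *
go([.5384,-.3060,.10],-3.791)
shot("side","sideC.png",(60,220,210,360),4)
```

```text
q [-0.18  0.39 -0.3   0.   -0.88 -1.76] t 7.85 grasp now [ 0.5422 -0.2976  0.1005] yaw 2.7728 w 0.0087 F [ -6.3 -17.4  -0.5]
turn units [-0.03 -0.01  2.01] | shift units after turn [-0.075 -0.386  0.02 ]
```

View pics/sideC.png

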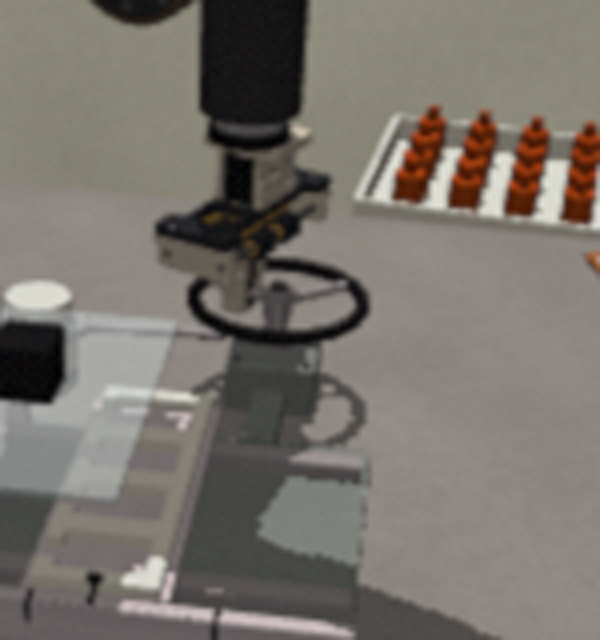

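Call:
carry_out(targets=[[[0,0,-1,0.017,0.24,0,-1],[0,0,-1,0.017,0.24,0,-1],[0,0,-1,0.017,0.24,0,-1],[0,0,-1,0.017,0.24,0,-1],[0,0,-1,0.017,0.24,0,-1],[0,0,-1,0.017,0.24,0,-1],[0,0,-1,0.017,0.24,0,-1],[0,0,-1,0.017,0.24,0,-1],[0,0,-1,0.017,0.24,0,-1],[0,0,0,0,0,0,-1]]])

```text
t: 9.15
eef_pos: [0.5299, -0.2504, 0.2598]
ee_rot: [-3.14, -0.007, -2.253]
force: [-3.5, -35.6, -7.8]
width: 0.0086
```

Run:
```python
from h import *
go([.5384,-.3060,.10],-3.791)
s=arm.get_state(); y=s["ee_rot"][2]; H=s["eef_pos"][:2]+.043*np.array([np.cos(y),np.sin(y)]); print("implied hub",H)
shot("side","sideD.png",(60,240,190,360),4)
```

```text
q [-0.11  0.35 -0.37  0.01 -0.85 -0.58] t 9.15 grasp now [ 0.5294 -0.2514  0.1005] yaw -2.2532 w 0.0086 F [ -3.5 -35.6  -7.8]
turn units [-0.049 -0.029 11.014] | shift units after turn [-1.615 -1.566  0.021]
implied hub [ 0.50279327 -0.2837684 ]
```

View pics/sideD.png

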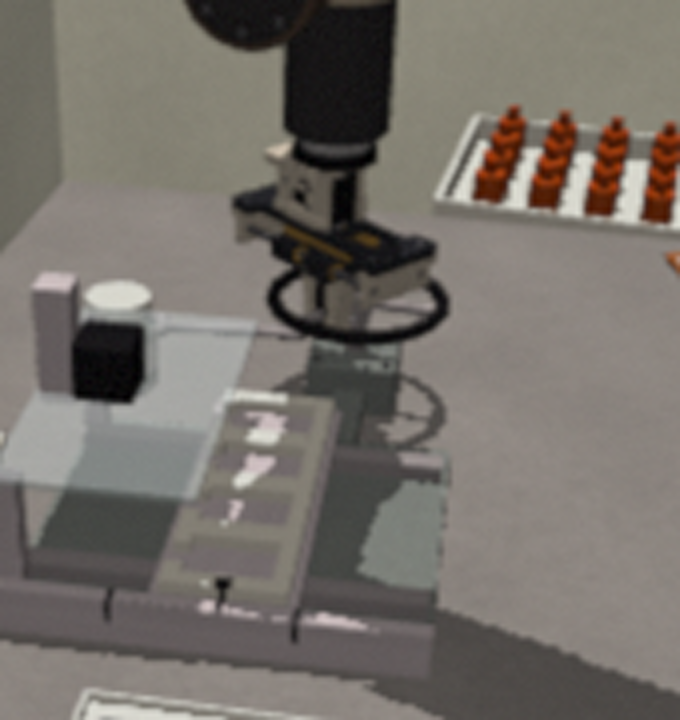

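Call:
carry_out(targets=[[[0,0,0,0.1,0,0,-1],[0,0,-1,0.017,0.24,0,-1],[0,0,-1,0.017,0.24,0,-1],[0,0,-1,0.017,0.24,0,-1],[0,0,-1,0.017,0.24,0,-1],[0,0,-1,0.017,0.24,0,-1],[0,0,-1,0.017,0.24,0,-1],[0,0,0,0,0,0,-1]]])

```text
t: 10.2
eef_pos: [0.4986, -0.2429, 0.26]
ee_rot: [-3.136, -0.008, -1.415]
force: [15.2, -40.2, -25.5]
width: 0.0086
```

Run:
```python
from h import *
go([.5384,-.3060,.10],-3.791)
s=arm.get_state(); y=s["ee_rot"][2]; H=s["eef_pos"][:2]+.043*np.array([np.cos(y),np.sin(y)]); print("implied hub",H)
print("F tool",Rn.from_euler('xyz',s["ee_rot"]).inv().apply(s["force"]))
```

```text
q [-0.1   0.3  -0.45  0.01 -0.82  0.25] t 10.2 grasp now [ 0.4997 -0.2441  0.1007] yaw -1.415 w 0.0086 F [ 15.2 -40.2 -25.5]
turn units [-0.091  0.023 17.017] | shift units after turn [-2.795 -1.045  0.027]
implied hub [ 0.50522769 -0.28541916]
F tool [41.84619131 -8.65604853 25.92080699]
```

Run:
```python
from h import *
P=np.array([[.5384,-.3053],[.5422,-.2976],[.5294,-.2514],[.4997,-.2441]]);Y=np.array([2.492,2.773,-2.2532,-1.415])
for k in (0,1):
    A=[];b=[]
    for p,y in zip(P[k:],Y[k:]):
        A+=[[1,0,-np.cos(y)],[0,1,-np.sin(y)]]; b+=list(p)
    s=np.linalg.lstsq(np.array(A),np.array(b),rcond=None)[0]; print(s, (np.array(A)@s-b)*1000)
```

```text
[ 0.50578841 -0.28243927  0.03925612] [-1.35075242 -0.88381544  0.20790831  1.01662737  1.14568474 -0.5742031
 -0.00284063  0.44139117]
[ 0.50519679 -0.28287478  0.03955727] [-0.1027947   0.47261955  0.74398354 -0.77600245 -0.64118884  0.3033829 ]
```

Call:
carry_out(targets=[[[0,0,0,0,0,0,-0.6],[0,0,0,0,0,0,-0.6],[0,0,0,0,0,0,-0.6]]])

```text
t: 10.58
eef_pos: [0.4955, -0.2383, 0.2596]
ee_rot: [3.141, 0.0, -1.418]
force: [-0.1, -0.0, -0.5]
width: 0.0175
```

Run:
```python
from h import *
go([.5035,-.2811,.10],-1.415)
s=arm.get_state(); print("F tool",Rn.from_euler('xyz',s["ee_rot"]).inv().apply(s["force"]))
shot("side","sideE.png",(100,240,190,360),4.5)
```

```text
q [-0.09  0.3  -0.45 -0.   -0.82  0.25] t 10.57 grasp now [ 0.4955 -0.2382  0.1003] yaw -1.4175 w 0.0175 F [-0.1 -0.  -0.5]
turn units [ 0.003  0.002 -0.018] | shift units after turn [ 1.741 -0.05   0.014]
F tool [-0.00342912  0.12707297  0.46690586]
```

View pics/sideE.png

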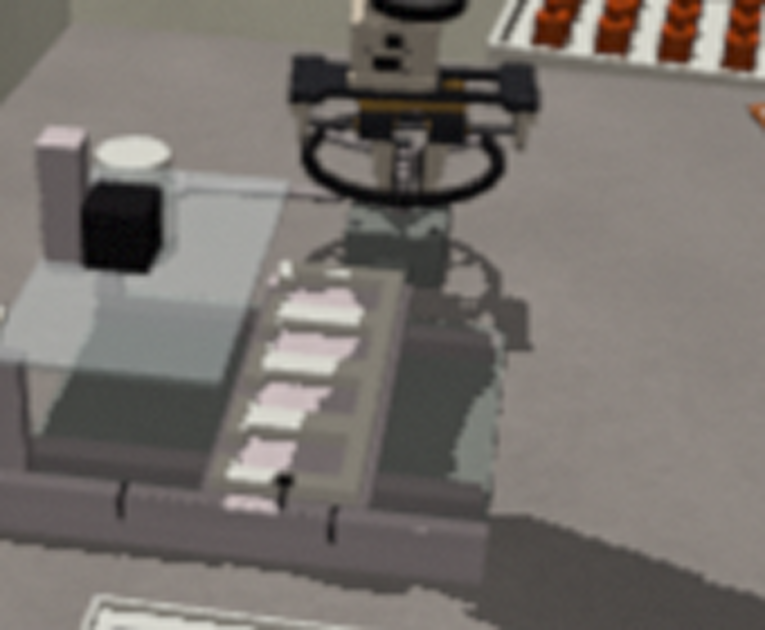

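Call:
carry_out(targets=[[[0,0,0,0.09,-0.1,0,-0.6],[0,0,0,0,0,0,-1],[0,0,0,0,0,0,-1],[0,0,0,0,0,0,-1],[0,0,-0.5,0.004,0.12,0,-1],[0,0,-1,0.017,0.24,0,-1],[0,0,-1,0.017,0.24,0,-1],[0,0,-1,0.017,0.24,0,-1],[0,0,-1,0.017,0.24,0,-1],[0,0,-1,0.017,0.24,0,-1],[0,0,-1,0.017,0.24,0,-1],[0,0,-1,0.017,0.24,0,-1],[0,0,-0.8,0.011,0.19,0,-1],[0,0,0,0,0,0,-1],[0,0,0,0,0,0,-1]]])

```text
t: 12.5
eef_pos: [0.4638, -0.2714, 0.2597]
ee_rot: [-3.141, -0.001, -0.259]
force: [3.1, 4.5, 0.5]
width: 0.0089
```

Run:
```python
from h import *
go([.5035,-.2811,.10],-1.415)
s=arm.get_state(); print("F tool",Rn.from_euler('xyz',s["ee_rot"]).inv().apply(s["force"]))
y=s["ee_rot"][2];print("w est",np.degrees(y)+180+120-2.6)
shot("side","sideF.png",(180,250,210,300),8)
shot("top","topF.png",(140,220,200,350),5)
```

```text
q [-0.16  0.28 -0.48 -0.   -0.82  1.48] t 12.5 grasp now [ 0.4639 -0.2713  0.1004] yaw -0.2591 w 0.0089 F [3.1 4.5 0.5]
turn units [-0.009  0.     8.279] | shift units after turn [ 0.63  -1.51   0.017]
F tool [ 1.84225617 -5.10713488 -0.46153429]
w est 282.55645491302084
```

View pics/sideF.png

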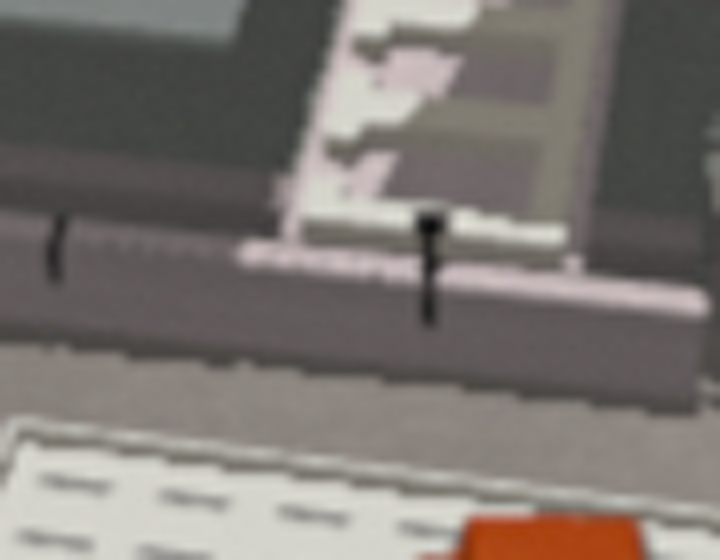

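View pics/topF.png

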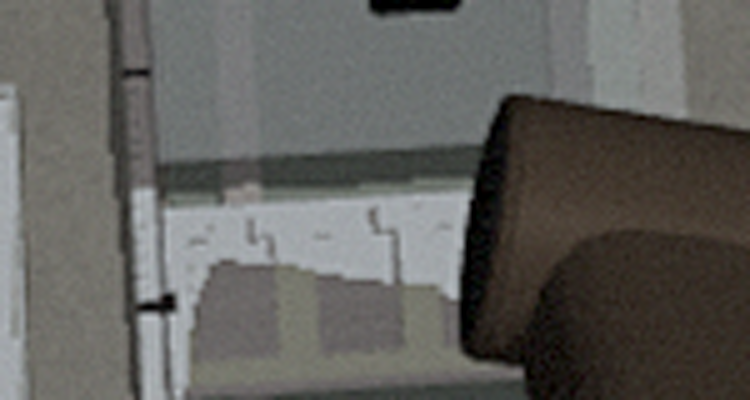

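Run:
```python
from h import *
np.set_printoptions(linewidth=200)
g=0
for i in range(6):
    p,d=arm.grab_frame("top"); g=g+p.astype(float).mean(2)
print((g[196:207,222:240]/6).astype(int)); print("rows196.. cols222..")
g=0
for i in range(6):
    p,d=arm.grab_frame("side"); g=g+p.astype(float).mean(2)
print((g[204:223,256:272]/6).astype(int))
```

```text
[[111 114  95  54  68 136 177 171 171 150 100 137 175 168 168 164 162 172]
 [110 111  97  57  69 129 169 166 172 155 110 135 164 166 169 155 151 166]
 [110 114  97  58  68 125 166 165 177 161 111  96 112 140 173 158 159 146]
 [111 113  99  57  54 123 171 159 161 135  54   5  33 123 174 171 175 148]
 [112 117  99  59  59  93 105  74  78  71  41  15  30 125 176 170 165 132]
 [114 120 100  60  61  45  11   5   6   9  11  13  13 115 174 174 139  83]
 [113 116  99  59  54  69  94 105 108  91  48  75 105 137 173 173 142  85]
 [109 115  98  56  57 110 169 184 184 165 106 126 183 173 169 172 145  90]
 [111 113 103  73  53 104 160 172 171 178 137 117 175 168 168 173 149  95]
 [114 116 116  98  49 103 159 171 166 173 131 110 173 166 168 165 131  89]
 [113 113 115  97  50  98 155 171 166 172 128 103 174 169 170 150  99  92]]
rows196.. cols222..
[[181 147 122 112 111 111 112 111 110 110 108 105 105 105 105 106]
 [199 188 185 183 176 164 160 153 143 135 122 117 115 110 104 104]
 [209 209 210 211 206 174 124 113 111 118 154 184 183 160 125 119]
 [193 200 207 209 208 167  72  41  51  91 167 210 211
[... 319 characters left out ...]
  91 107 112 112 106 104 104]
 [180 178 190 191 191 182 132  42  66 132 167 170 170 167 166 159]
 [135 138 165 170 171 175 139  57 115 176 191 191 192 191 191 188]
 [ 96 100 117 121 122 130 111  62 106 154 162 168 175 175 182 189]
 [ 90  90  92  92  92  94  81  51  76 108 114 119 124 125 131 138]
 [ 90  91  91  90  91  91  73  40  65  91  92  93  92  92  92  94]
 [ 92  92  91  92  92  91  71  36  64  90  91  90  91  90  89  90]
 [ 93  93  93  93  93  93  73  38  66  91  92  92  91  91  91  91]
 [ 94  94  94  94  94  94  81  60  72  92  93  93  92  93  93  93]
 [ 93  93  94  94  93  93  90  84  87  93  93  93  93  93  93  93]
 [ 92  92  93  92  92  93  93  92  93  93  93  93  92  92  92  92]]
```

Both the top view and the spoke angle say the pointer is about 1.5 mm short of the mark, so I'll nudge it on by 3°.

Call:
carry_out(targets=[[[0,0,-0.2,0.001,0.05,0,-1],[0,0,-0.2,0.001,0.05,0,-1],[0,0,0,0,0,0,-1],[0,0,0,0,0,0,-1]]])

```text
t: 13.7
eef_pos: [0.4633, -0.2736, 0.2597]
ee_rot: [-3.14, -0.001, -0.203]
force: [2.5, 6.6, 0.6]
width: 0.0084
```

Run:
```python
from h import *
np.set_printoptions(linewidth=200)
s=arm.get_state(); print("F tool",Rn.from_euler('xyz',s["ee_rot"]).inv().apply(s["force"]))
y=s["ee_rot"][2];print("w est",np.degrees(y)+180+120-2.6)
g=0
for i in range(4):
    p,d=arm.grab_frame("top"); g=g+p.astype(float).mean(2)
print((g[196:207,222:240]/4).astype(int)); print("rows196.. cols222..")
g=0
for i in range(4):
    p,d=arm.grab_frame("side"); g=g+p.astype(float).mean(2)
print((g[204:223,256:272]/4).astype(int))
```

```text
F tool [ 1.10678123 -6.92858255 -0.59200494]
w est 285.7496580547416
[[110 113  96  54  68 135 176 169 170 148  99 136 173 167 166 164 162 167]
 [111 114  97  57  71 128 168 164 168 153 110 140 176 170 168 154 148 171]
 [109 113  94  58  66 122 163 163 172 163 122 119 154 159 172 159 155 175]
 [109 114  98  58  54 128 183 179 181 160  92  25  32 118 176 168 171 165]
 [115 116 102  57  58 114 158 150 155 124  35  15  15 120 175 170 167 138]
 [113 121 101  57  60  49  19   0   0   9  16  13  19 118 177 170 158 119]
 [112 118  99  57  59  65  91 101 105  94  51  40  51 124 173 171 157 123]
 [109 115  98  55  56 108 171 184 182 166 107  93 132 147 171 171 157 119]
 [114 117 105  75  50 105 162 171 170 176 138 119 180 171 167 169 149 102]
 [114 113 117  97  52 101 161 171 167 173 131 114 174 168 165 170 148  96]
 [115 113 114  96  50  98 153 172 167 172 128 106 174 168 168 173 147  93]]
rows196.. cols222..
[[195 169 124 112 111 110 111 111 110 110 108 107 105 104 104 104]
 [206 197 186 182 176 165 161 152 143 134 127 124 115 113 111 110]
 [209 210 210 211 207 189 151 115 109 107 148 185 1
[... 388 characters left out ...]
  86 106 111 112 106 105 105]
 [180 178 190 191 191 192 155  64  65 132 167 170 170 167 166 158]
 [135 138 166 170 171 181 152  68 114 176 192 191 191 191 191 188]
 [ 96 100 118 121 122 131 113  65 106 154 163 168 175 176 182 190]
 [ 90  90  93  93  92  93  81  52  76 108 114 118 125 125 131 138]
 [ 91  91  91  91  91  90  72  40  65  90  92  92  92  92  93  93]
 [ 92  91  92  91  92  91  72  36  64  90  91  91  90  89  90  89]
 [ 94  93  94  93  93  93  73  39  66  92  92  92  92  91  90  91]
 [ 94  94  94  94  94  93  81  60  72  92  93  93  93  93  93  93]
 [ 93  93  93  93  94  93  91  84  86  93  93  93  93  93  93  92]
 [ 92  93  92  92  93  93  93  93  93  93  92  92  92  92  93  92]]
```

The pointer is on the loading mark now (head at about row 200.7, mark at 201). I'll release, lift and back off to get a clear view.

Call:
carry_out(targets=[[[0,0,0,0,0,0,-0.3],[0,0,0,0,0,0,-0.3],[0,0,0,0,0,0,-0.3],[0,0,0,0,0,-0.8,-0.3],[0,0,0,0,0,-1,-0.3],[0,0,0,0,0,-1,-0.3],[0,0,0,0,0,-1,-0.3],[0,0,0,-1,0.8,-0.5,0.3],[0,0,0,-1,0.8,0,0.3],[0,0,0,-1,0.8,0,0.3],[0,0,0,-1,0.8,0,0.3],[0,0,0,-1,0.8,0,0.3],[0,0,0,-1,0.8,0,0.3],[0,0,0,-1,0.8,0,0.3],[0,0,0,-1,0.8,0,0.3]]])

```text
t: 15.98
eef_pos: [0.2336, -0.3911, 0.3672]
ee_rot: [3.142, 0.0, -0.203]
force: [-0.5, -0.6, 0.0]
width: 0.0571
```

Run:
```python
from h import *
go([.5,0,.2],.045)
shot("top","topG.png",(80,300,90,430),2.2)
shot("side","sideG.png",(90,330,130,360),3)
```

```text
q [-0.6   0.02 -0.51  0.   -1.04  1.97] t 15.97 grasp now [ 0.2335 -0.3911  0.2079] yaw -0.203 w 0.0571 F [-0.5 -0.6  0. ]
turn units [ 0.000e+00  1.000e-03 -1.776e+00] | shift units after turn [ 11.351 -15.15    0.316]
```

View pics/topG.png

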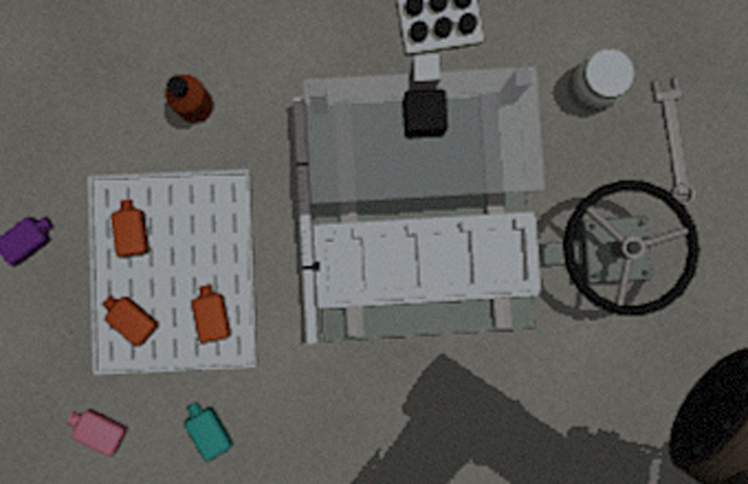

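View pics/sideG.png

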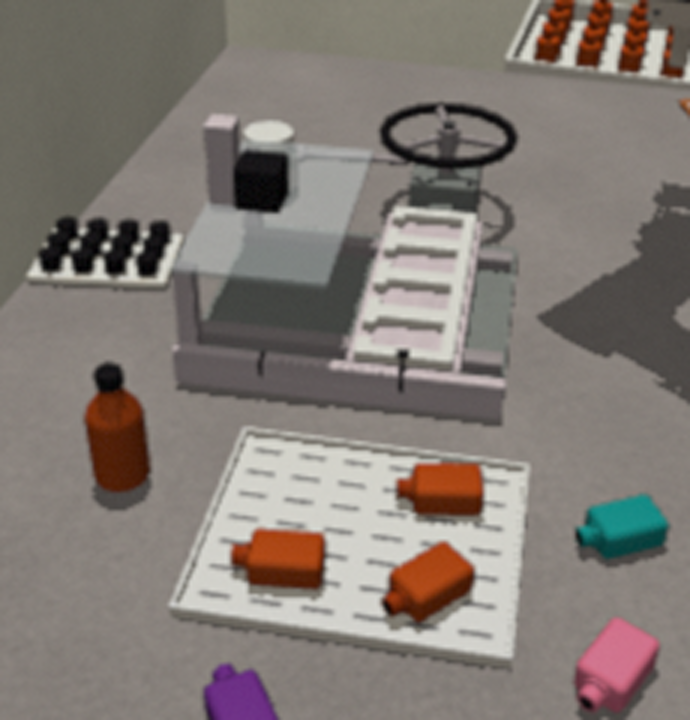

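The carriage is out, with four open nests in view. The pointer sits at about (266,315) in the top crop, on the mark. Three flasks are in the tray. Next I'll measure the nests and flasks.

```bash
cat >> h.py <<'E'
def flasks(n,p,d,zmin=.012,box=None):
    """amber blobs -> body rect on top face using depth cloud"""
    P=cloud(n,d); hsv=cv2.cvtColor(p,cv2.COLOR_RGB2HSV)
    m=((hsv[...,0]<14)&(hsv[...,1]>130)&(hsv[...,2]>60)).astype(np.uint8)
    k,lab,st,cen=cv2.connectedComponentsWithStats(m)
    out=[]
    for i in range(1,k):
        if st[i,4]<120: continue
        q=P[lab==i]; q=q[~np.isnan(q[:,0])]
        if len(q)<60: continue
        c=np.median(q,0)
        if not(.2<c[0]<.75 and -.3<c[1]<.6): continue
        zt=np.percentile(q[:,2],90); top=q[q[:,2]>zt-.006]
        r=cv2.minAreaRect((top[:,:2]*1000).astype(np.float32))
        out.append((np.round(c,4),round(zt,4),np.round(np.array(r[0])/1000,4),np.round(r[1],1),round(r[2],1),st[i,4],len(top)))
    return out
E
python3 - <<'E'
from h import *
np.set_printoptions(precision=4,suppress=True)
for n in("top","side"):
    p,d=arm.grab_frame(n); P=cloud(n,d)
    for f in flasks(n,p,d): print(n,*f)
    # carriage coordinates about load mark
    m=(P[...,0]>.42)&(P[...,0]<.56)&(P[...,1]>-.18)&(P[...,1]<.12)
    z=P[m][:,2]; print(n,np.histogram(z,np.arange(0,.07,.0025)))
    Ds=[x for x in arm.landmark_of(n,"nest1")]
    for x in Ds: print(x["point"],round(x["conf"],2),dep(n,x["point"],d))
E
```

```text
top [0.7051 0.275  0.0848] 0.0941 [0.7082 0.2776] [17.7 34.2] 64.0 129 51
top [0.5359 0.3701 0.0361] 0.0392 [0.5354 0.3699] [61.9 39.7] 6.2 296 244
top [0.4228 0.2618 0.0361] 0.0389 [0.4189 0.2609] [58.5 40.6] 11.4 305 262
top [0.4184 0.3694 0.0362] 0.0392 [0.4171 0.3687] [61.9 39.5] 47.1 303 251
top (array([  3,   2,   6,  65, 274, 258,  71,   7,   5,  22,  72,  32,   5,
         4, 152, 719, 976, 312,  73, 331, 794, 422,  56,   5,   0,   0,
         0,   0]), array([0.    , 0.0025, 0.005 , 0.0075, 0.01  , 0.0125, 0.015 , 0.0175,
       0.02  , 0.0225, 0.025 , 0.0275, 0.03  , 0.0325, 0.035 , 0.0375,
       0.04  , 0.0425, 0.045 , 0.0475, 0.05  , 0.0525, 0.055 , 0.0575,
       0.06  , 0.0625, 0.065 , 0.0675, 0.07  ]))
[194.0, 294.1] 0.93 [ 0.5041 -0.0599  0.04  ]
[196.5, 318.2] 0.91 [ 0.4959 -0.1309  0.0393]
[197.5, 269.4] 0.83 [0.4946 0.0131 0.041 ]
[201.1, 243.7] 0.57 [0.4849 0.0886 0.0398]
side [0.706  0.3046 0.0588] 0.0904 [0.7124 0.2942] [37.  21.8] 13.4 557 102
side [0.4222 0.2747 0.0343] 0.0374 [0.4273 0.2643] [70.1 37.4] 11.8 402 240
side [0.5365 0.3831 0.0348] 0.0375 [0.5409 0.3738] [69.3 37.7] 9.8 476 301
side [0.4181 0.3798 0.0348] 0.0376 [0.4196 0.3744] [65.9 40. ] 51.4 487 323
side (array([  0,   0,   0,   3,  59, 136,  18,  13,  11,  15,  39,  19,   3,
         2,   8, 199, 515, 135,  85, 136, 508, 203,   8,   1,   0,   0,
         0,   0]), array([0.    , 0.0025, 0.005 , 0.0075, 0.01  , 0.0125, 0.015 , 0.0175,
       0.02  , 0.0225, 0.025 , 0.0275, 0.03  , 0.0325, 0.035 , 0.0375,
       0.04  , 0.0425, 0.045 , 0.0475, 0.05  , 0.0525, 0.055 , 0.0575,
       0.06  , 0.0625, 0.065 , 0.0675, 0.07  ]))
[202.4, 266.7] 0.97 [0.4879 0.0712 0.0395]
[164.3, 275.0] 0.86 [ 0.4994 -0.1599  0.0416]
[178.0, 271.3] 0.78 [ 0.497  -0.0667  0.0415]
[186.8, 268.5] 0.75 [ 0.4972 -0.0134  0.0405]
```

Run:
```python
from h import *
np.set_printoptions(precision=4,suppress=True)
p,d=arm.grab_frame("top"); 
for i in range(4): d=d+arm.grab_frame("top")[1]
d/=5
P=cloud("top",d)
m=((P[...,0]>.42)&(P[...,0]<.56)&(P[...,1]>-.18)&(P[...,1]<.12))
floor=(m&(P[...,2]>.034)&(P[...,2]<.0455)).astype(np.uint8)
k,lab,st,cen=cv2.connectedComponentsWithStats(floor)
for i in range(1,k):
    if st[i,4]>60:
        q=P[lab==i]; r=cv2.minAreaRect((q[:,:2]*1000).astype(np.float32)); print(st[i],"mean",q.mean(0),"ctr",np.array(r[0]),r[1],r[2], np.percentile(q[:,0],[2,98]),np.percentile(q[:,1],[2,98]))
wall=(m&(P[...,2]>.0465)&(P[...,2]<.056)).astype(np.uint8)
q=P[wall>0]; r=cv2.minAreaRect((q[:,:2]*1000).astype(np.float32)); print("wall",r,len(q),np.median(q[:,2]))
im=np.zeros((384,512,3),np.uint8); im[floor>0]=(0,255,0); im[wall>0]=(255,255,255)
cv2.imwrite("pics/mask.png",cv2.resize(im[170:240,220:340],None,fx=6,fy=6,interpolation=0))
```

```text
[ 233  177  100   36 1925] mean [ 0.502  -0.0279  0.0405] ctr [502.8941 -28.4808] (90.80826568603516, 292.45428466796875) 2.727970600128174 [0.4579 0.5502] [-0.1591  0.0998]
[235 212 101   9 232] mean [ 0.4399 -0.0324  0.0404] ctr [439.8906 -32.1219] (6.723997116088867, 294.20001220703125) 2.719181776046753 [0.4323 0.4474] [-0.1744  0.1116]
wall ((492.3485107421875, -28.726913452148438), (97.84773254394531, 296.4563293457031), 2.6791515350341797) 1631 0.05142751445942784
```

View pics/mask.png

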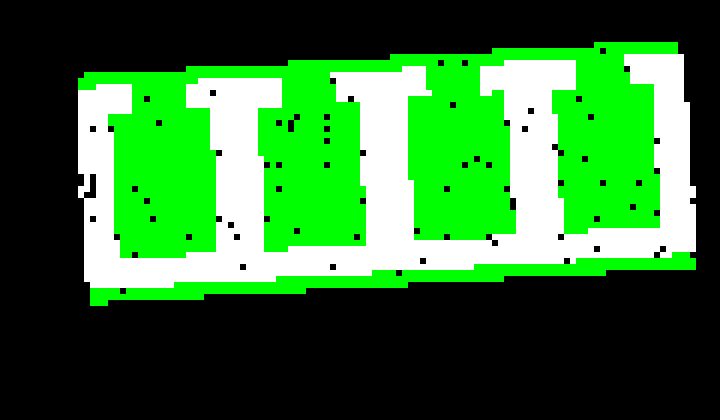

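```bash
cat > nestfit.py <<'E'
from h import *
from scipy.optimize import minimize
np.set_printoptions(precision=4,suppress=True)
def fit(n,N=5):
    d=sum(arm.grab_frame(n)[1] for i in range(N))/N
    P=cloud(n,d); m=(P[...,0]>.43)&(P[...,0]<.56)&(P[...,1]>-.18)&(P[...,1]<.12)&(P[...,2]>.036)&(P[...,2]<.056)
    Q=P[m]; lab=np.where(Q[:,2]>.046,1.,-1.)
    s=lambda x:1/(1+np.exp(-x/.0012))
    def f(v):
        c,sn=np.cos(v[2]),np.sin(v[2]); X=(Q[:,0]-v[0])*c+(Q[:,1]-v[1])*sn; Y=-(Q[:,0]-v[0])*sn+(Q[:,1]-v[1])*c
        core=(abs(X)<.043)&(abs(Y)<.138)
        fl=0
        for k in range(4):
            y=abs(Y-(k-1.5)*.072)
            fl=np.maximum(fl,np.maximum(s(.035-abs(X))*s(.0245-y),s(.013-y)*s(X)))
        return -(lab*(1-2*fl)*core).sum()
    best=None
    for x0 in np.arange(.48,.505,.004):
        for y0 in np.arange(-.04,-.02,.004):
            r=minimize(f,[x0,y0,.046],method='Nelder-Mead',options=dict(initial_simplex=[[x0,y0,.046],[x0+.003,y0,.046],[x0,y0+.003,.046],[x0,y0,.06]],xatol=1e-5))
            if best is None or r.fun<best.fun: best=r
    return best.x,best.fun,len(Q)
if __name__=="__main__":
    for n in("top","side"):
        v,fun,L=fit(n); print(n,v,np.degrees(v[2]),fun,L)
        for k in range(4):
            o=(k-1.5)*.072; print(k,v[0]-o*np.sin(v[2]),v[1]+o*np.cos(v[2]))
E
python3 nestfit.py
```

```text
top [ 0.4925 -0.029   0.0465] 2.664497288604542 -2375.220329795671 3799
0 0.4975521975053466 -0.13692415437488412
1 0.4942050981982971 -0.06500199557643907
2 0.49085799889124754 0.006920163222005997
3 0.487510899584198 0.07884232202045105
side [ 0.495  -0.0306  0.0469] 2.6850840387992094 -819.3112426100049 1775
0 0.5000715724497572 -0.1384746241632781
1 0.4966986312549072 -0.06655367264220824
2 0.4933256900600572 0.005367278878861639
3 0.4899527488652073 0.07728823039993152
```

Run:
```python
from h import *
go([.43,-.30,.20],.199)
go([.4204,.2595,.20],.199)
```

```text
q [-0.6   0.02 -0.51 -0.   -1.04  1.96] t 17.02 grasp now [ 0.2348 -0.3908  0.2079] yaw -0.2029 w 0.0572 F [ 0.3 -0.5 -0.6]
turn units [-0.    -0.    -2.879] | shift units after turn [ 8.372 -2.017  0.315]
q [-0.6   0.02 -0.51 -0.   -1.04  1.96] t 17.02 grasp now [ 0.2348 -0.3908  0.2079] yaw -0.2029 w 0.0572 F [ 0.3 -0.5 -0.6]
turn units [-0.    -0.    -2.879] | shift units after turn [ 12.42  -24.031   0.315]
```

Call:
carry_out(targets=[[[0,0,-0.96,0,0,0,0.6],[0,0,-0.96,0,0,0,0.6],[0,0,-0.96,0,0,0,0.6],[0,0,0,1,-0.2,0,0.6],[0,0,0,1,-0.2,0,0.6],[0,0,0,1,-0.2,0,0.6],[0,0,0,1,-0.2,0,0.6],[0,0,0,1,-0.2,0,0.6],[0,0,0,1,-0.2,0,0.6],[0,0,0,1,-0.4,0,0.6],[0,0,0,1,-0.4,0,0.6],[0,0,0,0.3,-1,0,0.6],[0,0,0,0.3,-1,0,0.6],[0,0,0,0.3,-1,0,0.6],[0,0,0,0.3,-1,0,0.6],[0,0,0,0.3,-1,0,0.6],[0,0,0,0.3,-1,0,0.6],[0,0,0,0.3,-1,0,0.6],[0,0,0,0.3,-1,0,0.6],[0,0,0,0.3,-1,0,0.6]]])

```text
t: 19.52
eef_pos: [0.4426, -0.0675, 0.3672]
ee_rot: [3.142, -0.0, 0.199]
force: [-0.2, -0.3, 0.4]
width: 0.07
```

Call:
carry_out(targets=[[[0,0,0,0.15,-1,0,0.6],[0,0,0,0.15,-1,0,0.6],[0,0,0,0.15,-1,0,0.6],[0,0,0,0.15,-1,0,0.6],[0,0,0,0.15,-1,0,0.6],[0,0,0,0.15,-1,0,0.6],[0,0,0,0.15,-1,0,0.6],[0,0,0,0.15,-1,0,0.6],[0,0,0,0.15,-1,0,0.6],[0,0,0,0.15,-1,0,0.6],[0,0,0,0.1,-1,0.3,0.6],[0,0,0,0,-1,0,0.6],[0,0,0,0,-0.8,0,0.6],[0,0,0,0,0,0,0.6],[0,0,0,0,0,0,0.6]]])

```text
t: 21.4
eef_pos: [0.4184, 0.2531, 0.3596]
ee_rot: [3.141, 0.0, 0.199]
force: [-0.3, 0.7, 0.3]
width: 0.0699
```

Run:
```python
from h import *
np.set_printoptions(precision=4,suppress=True)
go([.4204,.2595,.0387],.199)
p,d=shot("side","sideH.png",(90,330,130,360),3)
for f in flasks("side",p,d): print(*f)
```

```text
q [ 0.95  0.09 -0.45 -0.   -1.03  0.82] t 21.4 grasp now [0.4183 0.253  0.2003] yaw 0.1995 w 0.0699 F [-0.3  0.7  0.3]
turn units [0.001 0.002 0.003] | shift units after turn [ 0.13  -0.237  6.465]
[0.7057 0.3042 0.0587] 0.0903 [0.7101 0.2956] [38.2 22.9] 21.8 562 104
[0.4223 0.2748 0.0342] 0.0374 [0.4221 0.2649] [59.5 36.2] 11.3 396 231
[0.5367 0.3831 0.0348] 0.0372 [0.542  0.3746] [71.  39.2] 11.3 477 309
[0.418  0.3799 0.035 ] 0.0377 [0.4195 0.3737] [63.9 39.2] 49.3 482 311
```

View pics/sideH.png

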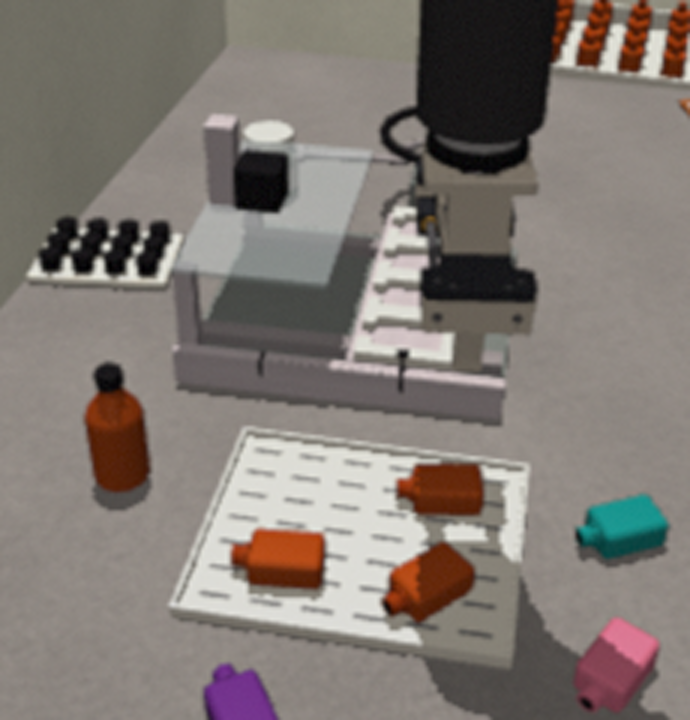

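The scene is unchanged and the gripper is over the near flask. I'll go down and grip it.

Call:
carry_out(targets=[[[0,0,0,0.13,-0.24,1,0.6],[0,0,0,0,0,1,0.6],[0,0,0,0,0,1,0.6],[0,0,0,0,0,1,0.6],[0,0,0,0,0,1,0.6],[0,0,0,0,0,0.8,0.6],[0,0,0,0,0,0.4,0.6],[0,0,0,0,0,0.26,0.6],[0,0,0,0,0,0,0.6],[0,0,0,0,0,0,-0.2],[0,0,0,0,0,0,-0.2],[0,0,0,0,0,0,-0.2],[0,0,0,0,0,0,-0.2],[0,0,0,0,0,0,-0.2]]], squeeze=20)

```text
t: 23.2
eef_pos: [0.4205, 0.26, 0.1985]
ee_rot: [-3.141, -0.001, 0.199]
force: [-1.4, 0.6, 3.7]
width: 0.0418
```

Run:
```python
from h import *
go([.4204,.2595,.0387],.199)
p,d=shot("side","sideI.png",(150,330,180,360),4)
```

```text
q [ 0.95  0.31 -0.63  0.   -0.63  0.82] t 23.2 grasp now [0.4206 0.2601 0.0392] yaw 0.1994 w 0.0418 F [-1.4  0.6  3.7]
turn units [-0.003 -0.004  0.003] | shift units after turn [-0.01   0.02   0.019]
```

View pics/sideI.png

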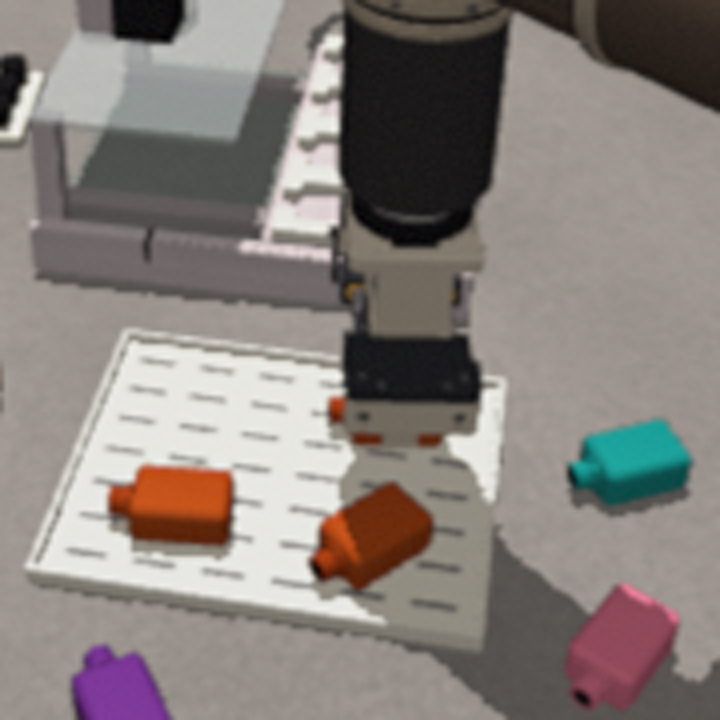

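Call:
carry_out(targets=[[[0,0,0,0,0,-0.3,-0.2],[0,0,0,0,0,-0.7,-0.2],[0,0,0,0,0,-1,-0.2],[0,0,0,0,0,-1,-0.2],[0,0,0.55,0,0,-1,-0.2],[0,0,0.54,0,0,0,-0.2],[0,0,0,0,0,0,-0.2]]])

```text
t: 24.12
eef_pos: [0.4202, 0.2595, 0.2984]
ee_rot: [-3.141, 0.0, 0.047]
force: [-0.1, 0.4, -1.6]
width: 0.042
```

Run:
```python
from h import *
go([.4955,-.0663,.139],.0465)
```

```text
q [ 0.95  0.16 -0.53 -0.   -0.88  0.67] t 24.12 grasp now [0.4202 0.2595 0.1391] yaw 0.0473 w 0.042 F [-0.1  0.4 -1.6]
turn units [-0.001  0.001  0.006] | shift units after turn [2.4020e+00 1.3158e+01 5.0000e-03]
```

Call:
carry_out(targets=[[[0,0,0,0.1,0.5,0,-0.2],[0,0,0,0.2,1,0,-0.2],[0,0,0,0.2,1,0,-0.2],[0,0,0,0.2,1,0,-0.2],[0,0,0,0.2,1,0,-0.2],[0,0,0,0.2,1,0,-0.2],[0,0,0,0.2,1,0,-0.2],[0,0,0,0.2,1,0,-0.2],[0,0,0,0.2,1,0,-0.2],[0,0,0,0.2,1,0,-0.2],[0,0,0,0.2,1,0,-0.2],[0,0,0,0.2,1,0,-0.2],[0,0,0,0.2,1,0,-0.2],[0,0,0,0.1,0.66,0,-0.2],[0,0,0,0,0,0,-0.2],[0,0,0,0,0,0,-0.2]]])

```text
t: 26.12
eef_pos: [0.5006, -0.0657, 0.298]
ee_rot: [-3.142, 0.0, 0.047]
force: [-0.2, -0.2, -1.5]
width: 0.0417
```

Run:
```python
from h import *
np.set_printoptions(precision=4,suppress=True)
go([.4955,-.0663,.0735],.0465)
p,d=shot("side","sideJ.png",(90,270,180,360),4)
for f in flasks("side",p,d): print(*f)
```

```text
q [ 0.26  0.18 -0.5  -0.   -0.89  1.36] t 26.12 grasp now [ 0.5006 -0.0657  0.1387] yaw 0.0471 w 0.0417 F [-0.2 -0.2 -1.5]
turn units [-0.     0.003  0.004] | shift units after turn [-0.206  0.015  2.608]
[0.7058 0.3048 0.059 ] 0.0904 [0.7108 0.2942] [38.2 21. ] 19.4 554 102
[0.5368 0.3829 0.035 ] 0.0377 [0.5397 0.3737] [65.8 37.9] 12.1 478 296
[0.418  0.3795 0.0351] 0.0374 [0.4204 0.3757] [70.8 41.6] 54.2 494 335
```

View pics/sideJ.png

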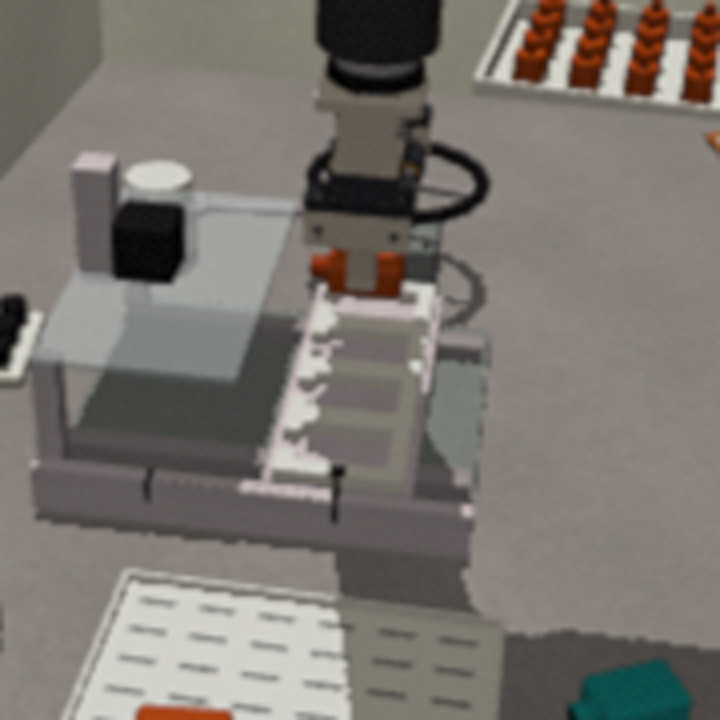

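Run:
```python
from h import *
np.set_printoptions(precision=4,suppress=True)
p,d=arm.grab_frame("side"); P=cloud("side",d)
hsv=cv2.cvtColor(p,cv2.COLOR_RGB2HSV)
m=((hsv[...,0]<14)&(hsv[...,1]>130)&(hsv[...,2]>40))&(abs(P[...,1]+.06)<.05)&(abs(P[...,0]-.5)<.08)
q=P[m]; print(len(q)); c,s=np.cos(.047),np.sin(.047)
X=(q[:,0]-.5006)*c+(q[:,1]+.0657)*s; Y=-(q[:,0]-.5006)*s+(q[:,1]+.0657)*c
print(np.percentile(X,[0,2,5,50,95,98,100]),np.percentile(Y,[2,50,98]),np.percentile(q[:,2],[0,2,50,98,100]))
print(np.histogram(X,np.arange(-.045,.06,.005)))
for a in np.arange(-.045,.06,.005):
    k=(X>a)&(X<a+.005)
    if k.sum(): print(round(a,3),q[k,2].min().round(3),q[k,2].max().round(3),Y[k].mean().round(3))
```

```text
145
[-0.0297 -0.0289 -0.0273 -0.0051  0.0393  0.0423  0.0439] [-0.003   0.0173  0.0304] [0.1075 0.1108 0.1285 0.1436 0.1558]
(array([ 0,  0,  0, 15, 18, 15, 23,  2,  1,  2,  0,  3, 13, 19, 11,  8, 10,
        5,  0,  0]), array([-0.045, -0.04 , -0.035, -0.03 , -0.025, -0.02 , -0.015, -0.01 ,
       -0.005, -0.   ,  0.005,  0.01 ,  0.015,  0.02 ,  0.025,  0.03 ,
        0.035,  0.04 ,  0.045,  0.05 ,  0.055]))
-0.03 0.111 0.137 0.015
-0.025 0.112 0.138 0.016
-0.02 0.114 0.138 0.014
-0.015 0.112 0.156 0.019
-0.01 0.111 0.111 0.019
-0.005 0.109 0.109 0.016
-0.0 0.108 0.109 0.016
0.01 0.112 0.131 0.02
0.015 0.114 0.137 0.015
0.02 0.113 0.137 0.017
0.025 0.116 0.135 0.013
0.03 0.116 0.134 0.006
0.035 0.117 0.131 0.006
0.04 0.118 0.128 0.005
```

The held flask is centred on the pads to within about 1 mm. I'll lower it into nest 1.

Call:
carry_out(targets=[[[0,0,0,-0.2,0.01,0,-0.2],[0,0,0,0,0,0.5,-0.2],[0,0,0,0,0,0.7,-0.2],[0,0,0,0,0,0.5,-0.2],[0,0,0,0,0,0.3,-0.2],[0,0,0,0,0,0.2,-0.2],[0,0,0,0,0,0.2,-0.2],[0,0,0,0,0,0.1,-0.2],[0,0,0,0,0,0,-0.2],[0,0,0,0,0,0,-0.2]]])

```text
t: 27.48
eef_pos: [0.496, -0.0663, 0.2359]
ee_rot: [-3.142, -0.0, 0.047]
force: [0.5, -0.1, -1.3]
width: 0.0419
```

Run:
```python
from h import *
np.set_printoptions(precision=4,suppress=True)
go([.4955,-.0663,.0735],.0465)
p,d=shot("side","sideK.png",(90,270,180,360),4)
```

```text
q [ 0.26  0.26 -0.58  0.   -0.73  1.36] t 27.48 grasp now [ 0.496  -0.0662  0.0766] yaw 0.0471 w 0.0419 F [ 0.5 -0.1 -1.3]
turn units [-0.    -0.003  0.004] | shift units after turn [-0.019  0.001  0.124]
```

View pics/sideK.png

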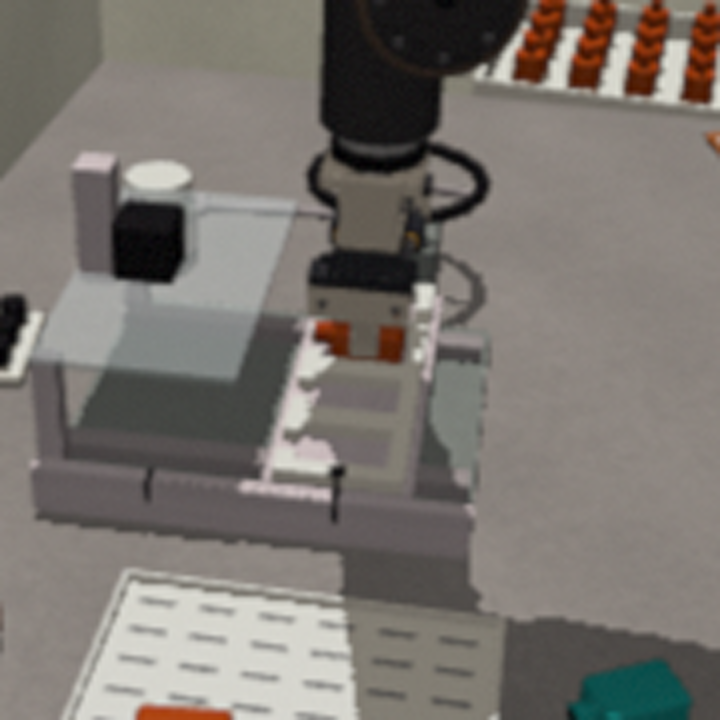

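Call:
carry_out(targets=[[[0,0,0,0,0,0.06,-0.2],[0,0,0,0,0,0.06,-0.2],[0,0,0,0,0,0,-0.2]]])

```text
t: 27.9
eef_pos: [0.4959, -0.0663, 0.2326]
ee_rot: [3.142, 0.0, 0.047]
force: [0.3, 0.0, -1.2]
width: 0.0415
```

Call:
carry_out(targets=[[[0,0,0,0,0,0.04,-0.2],[0,0,0,0,0,0,-0.2],[0,0,0,0,0,0,0.15],[0,0,0,0,0,0,0.15],[0,0,0,0,0,0,0.15],[0,0,0,0,0,-0.3,0.15],[0,0,0,0,0,-0.8,0.15],[0,0,0,0,0,-1,0.15],[0,0,0,0,0,-1,0.15],[0,0,0,0,0,-1,0.15],[0,0,0,0,0,0,0.6]]])

```text
t: 29.28
eef_pos: [0.4965, -0.0662, 0.3366]
ee_rot: [-3.141, -0.004, 0.047]
force: [0.7, -0.9, 0.1]
width: 0.0558
```

Run:
```python
from h import *
np.set_printoptions(precision=4,suppress=True)
go([.4186,.3673,.139],np.radians(47.1))
p,d=shot("side","sideL.png",(90,330,150,380),3)
for f in flasks("side",p,d): print(*f)
```

```text
q [ 0.26  0.13 -0.46  0.   -0.97  1.36] t 29.27 grasp now [ 0.4972 -0.0661  0.1773] yaw 0.0473 w 0.0558 F [ 0.7 -0.9  0.1]
turn units [ 0.009 -0.032 -5.548] | shift units after turn [ 10.582 -14.086   1.533]
[ 0.499  -0.0512  0.0669] 0.0712 [ 0.4968 -0.0603] [33.3 61.5] 89.4 191 105
[0.7062 0.3044 0.059 ] 0.0904 [0.7101 0.2952] [38.2 22.2] 22.8 549 100
[0.5367 0.3829 0.0347] 0.0376 [0.5415 0.3744] [71.6 37.8] 7.0 477 300
[0.4181 0.3791 0.0348] 0.0376 [0.4191 0.3749] [71.9 42.2] 54.9 493 324
```

View pics/sideL.png

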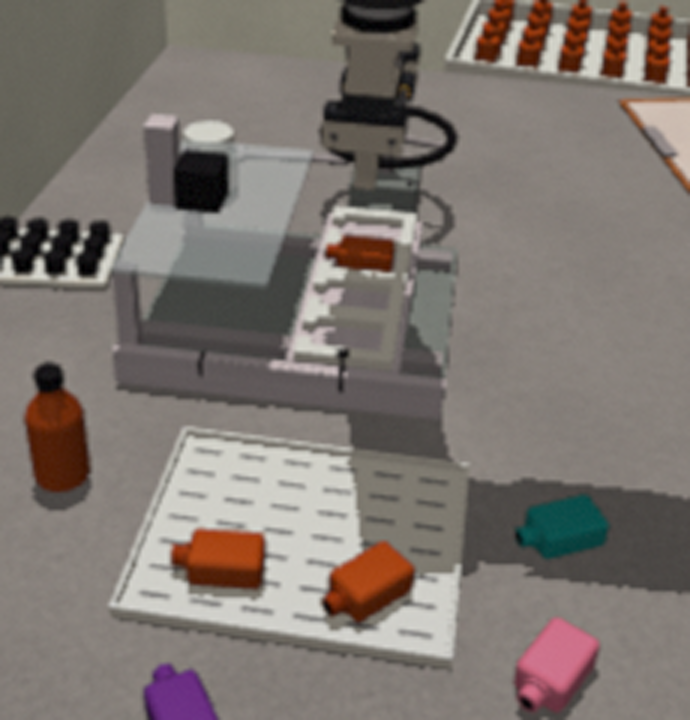

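Call:
carry_out(targets=[[[0,0,-0.9,0,0,0,0.6],[0,0,-0.9,0,0,0,0.6],[0,0,-0.95,0,0,0,0.6],[0,0,-0.95,0,0,0,0.6],[0,0,-0.95,0,0,0,0.6],[0,0,-0.9,0,0,0,0.6],[0,0,0,0.7,-0.93,0,0.6],[0,0,0,0.7,-0.93,0,0.6],[0,0,0,0.7,-0.93,0,0.6],[0,0,0,0.7,-0.93,0,0.6],[0,0,0,0.7,-0.93,0,0.6],[0,0,0,0.7,-0.93,0,0.6],[0,0,0,0.7,-0.93,0,0.6],[0,0,0,0.7,-0.93,0,0.6],[0,0,0,0.7,-0.93,0,0.6],[0,0,0,0.7,-0.93,0,0.6],[0,0,0,0.7,-0.93,0,0.6],[0,0,0,0.7,-0.93,0,0.6],[0,0,0,0.7,-0.93,0.3,0.6],[0,0,0,0.7,-0.93,0.3,0.6]]])

```text
t: 31.82
eef_pos: [0.4238, 0.3355, 0.3182]
ee_rot: [3.142, 0.001, 0.822]
force: [0.3, -0.1, 0.4]
width: 0.0701
```

Call:
carry_out(targets=[[[0,0,0,0.7,-0.93,0.3,0.6],[0,0,0,0,0,0.4,0.6],[0,0,0,0,0,0,0.6],[0,0,0,0,0,0,0.6]]])

```text
t: 32.33
eef_pos: [0.4192, 0.363, 0.3017]
ee_rot: [3.141, 0.0, 0.822]
force: [1.0, -0.2, 0.3]
width: 0.0702
```

Run:
```python
from h import *
np.set_printoptions(precision=4,suppress=True)
go([.4186,.3673,.0387],np.radians(47.1))
p,d=shot("side","sideM.png",(90,330,150,380),3)
for f in flasks("side",p,d): print(*f)
```

```text
q [ 1.07  0.25 -0.39  0.   -0.92  1.33] t 32.33 grasp now [0.4192 0.3629 0.1424] yaw 0.8215 w 0.0702 F [ 1.  -0.2  0.3]
turn units [ 0.001  0.002 -0.004] | shift units after turn [ 0.109 -0.136  4.148]
[0.7059 0.3042 0.0586] 0.0902 [0.7097 0.2952] [38.2 22.4] 24.3 561 108
[0.5367 0.3828 0.0346] 0.0375 [0.5421 0.3746] [71.  40.5] 12.4 474 301
[0.4182 0.3801 0.0349] 0.0373 [0.4212 0.3752] [69.6 39.5] 48.9 481 321
```

View pics/sideM.png

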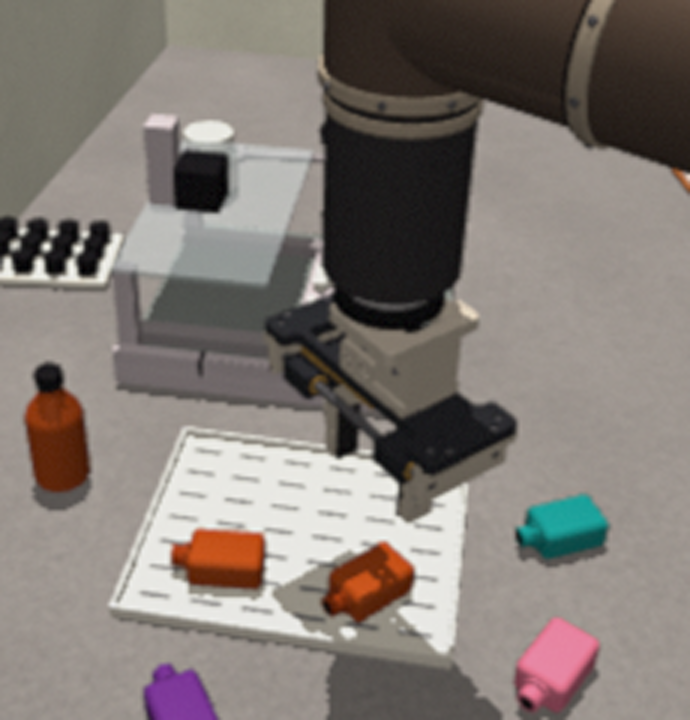

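Call:
carry_out(targets=[[[0,0,0,0.11,-0.14,0.5,0.6],[0,0,0,0,0,1,0.6],[0,0,0,0,0,1,0.6],[0,0,0,0,0,0.8,0.6],[0,0,0,0,0,0.5,0.6],[0,0,0,0,0,0.34,0.6],[0,0,0,0,0,0,0.6],[0,0,0,0,0,0,-0.2],[0,0,0,0,0,0,-0.2],[0,0,0,0,0,0,-0.2],[0,0,0,0,0,0,-0.2],[0,0,0,0,0,0,-0.2],[0,0,0,0,0,-0.3,-0.2],[0,0,0,0,0,-0.7,-0.2],[0,0,0,0,0,-1,-0.2],[0,0,0,0,0,-1,-0.2],[0,0,0,0,0,-1,-0.2],[0,0,0,0,0,0,-0.2]]])

```text
t: 34.62
eef_pos: [0.4187, 0.3682, 0.3004]
ee_rot: [-3.141, -0.004, 0.822]
force: [-0.2, -0.2, -1.1]
width: 0.0421
```

Run:
```python
from h import *
np.set_printoptions(precision=4,suppress=True)
go([.4921,.0057,.139],.0465)
p,d=shot("side","sideN.png",(90,330,150,380),3)
for f in flasks("side",p,d): print(*f)
```

```text
q [ 1.07  0.26 -0.39  0.   -0.92  1.32] t 34.62 grasp now [0.4191 0.3687 0.1411] yaw 0.8222 w 0.0421 F [-0.2 -0.2 -1.1]
turn units [-0.015 -0.024  5.555] | shift units after turn [ 2.257 14.622  0.083]
[0.7057 0.3044 0.0594] 0.0906 [0.7117 0.2964] [36.  20.9] 15.9 561 101
[0.4296 0.3906 0.1358] 0.1388 [0.4308 0.387 ] [63.1 39.5] 81.1 305 196
[0.5366 0.3832 0.0349] 0.0375 [0.5374 0.3732] [62.  37.2] 10.8 475 300
```

View pics/sideN.png

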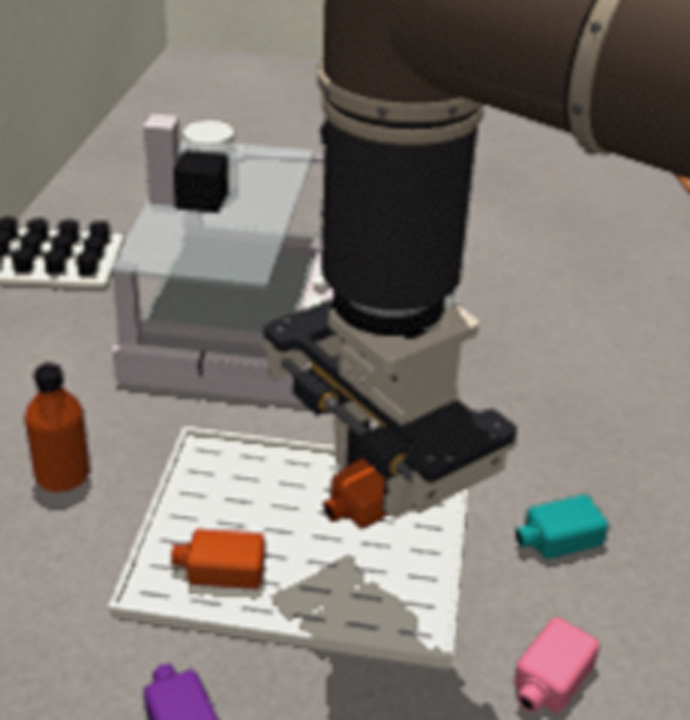

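Call:
carry_out(targets=[[[0,0,0.92,0,0,0,-0.2],[0,0,0.93,0,0,0,-0.2],[0,0,0.93,0,0,0,-0.2],[0,0,0.93,0,0,0,-0.2],[0,0,0.93,0,0,0,-0.2],[0,0,0.91,0,0,0,-0.2],[0,0,0,0.15,1,0,-0.2],[0,0,0,0.15,1,0,-0.2],[0,0,0,0.15,1,0,-0.2],[0,0,0,0.15,1,0,-0.2],[0,0,0,0.15,1,0,-0.2],[0,0,0,0.15,1,0,-0.2],[0,0,0,0.15,1,0,-0.2],[0,0,0,0.15,1,0,-0.2],[0,0,0,0.15,1,0,-0.2],[0,0,0,0.15,1,0,-0.2],[0,0,0,0.15,1,0,-0.2],[0,0,0,0.15,1,0,-0.2],[0,0,0,0.15,1,0,-0.2],[0,0,0,0.15,1,0,-0.2]]])

```text
t: 37.17
eef_pos: [0.4869, 0.0186, 0.2983]
ee_rot: [-3.141, -0.0, 0.047]
force: [0.6, -0.1, -0.1]
width: 0.042
```

Call:
carry_out(targets=[[[0,0,0,0.1,0.5,0,-0.2],[0,0,0,0,0,0,-0.2],[0,0,0,0,0,0,-0.2],[0,0,0,0,0,0,-0.2]]])

```text
t: 37.67
eef_pos: [0.4903, 0.0088, 0.2982]
ee_rot: [-3.142, -0.0, 0.048]
force: [0.0, 0.6, -0.6]
width: 0.0417
```

```bash
cat >> h.py <<'E'
def held(y0,n="side"):
    s=arm.get_state(); R0=Rn.from_euler('xyz',s["ee_rot"]); g=s["eef_pos"]+R0.as_matrix()[:,2]*G; a=s["ee_rot"][2]
    p,d=arm.grab_frame(n); P=cloud(n,d); hsv=cv2.cvtColor(p,cv2.COLOR_RGB2HSV)
    m=((hsv[...,0]<14)&(hsv[...,1]>130)&(hsv[...,2]>40))&(abs(P[...,1]-g[1])<.05)&(abs(P[...,0]-g[0])<.08)
    q=P[m]; c,sn=np.cos(a),np.sin(a)
    X=(q[:,0]-g[0])*c+(q[:,1]-g[1])*sn; Y=-(q[:,0]-g[0])*sn+(q[:,1]-g[1])*c
    print("held X",np.percentile(X,[1,3,97,99]),"Y",np.percentile(Y,[2,50,98]),"Z",np.percentile(q[:,2],[0,2,50,98,100]),len(q))
    for u in np.arange(-.04,.05,.005):
        k=(X>u)&(X<u+.005)
        if k.sum(): print(round(u,3),k.sum(),"z",q[k,2].min().round(3),q[k,2].max().round(3),"ymax",Y[k].max().round(3))
E
python3 - <<'E'
from h import *
np.set_printoptions(precision=4,suppress=True)
go([.4921,.0057,.0733],.0465)
held(0)
shot("side","sideO.png",(90,330,150,380),3)
E
```

```text
q [ 0.42  0.16 -0.53 -0.   -0.88  1.2 ] t 37.67 grasp now [0.4903 0.0088 0.1389] yaw 0.0479 w 0.0417 F [ 0.   0.6 -0.6]
turn units [-0.001 -0.001  0.01 ] | shift units after turn [0.065 0.126 2.624]
held X [-0.031  -0.0302  0.0386  0.0412] Y [0.0019 0.0171 0.0225] Z [0.1073 0.1083 0.1269 0.1377 0.1381] 145
-0.035 5 z 0.114 0.129 ymax 0.019
-0.03 16 z 0.108 0.138 ymax 0.02
-0.025 17 z 0.109 0.138 ymax 0.021
-0.02 19 z 0.108 0.136 ymax 0.023
-0.015 17 z 0.109 0.138 ymax 0.02
0.005 1 z 0.111 0.111 ymax 0.019
0.01 3 z 0.11 0.128 ymax 0.021
0.015 14 z 0.108 0.138 ymax 0.023
0.02 21 z 0.107 0.137 ymax 0.024
0.025 11 z 0.111 0.137 ymax 0.02
0.03 10 z 0.116 0.134 ymax 0.013
0.035 7 z 0.118 0.132 ymax 0.009
0.04 4 z 0.122 0.13 ymax 0.008
```

View pics/sideO.png

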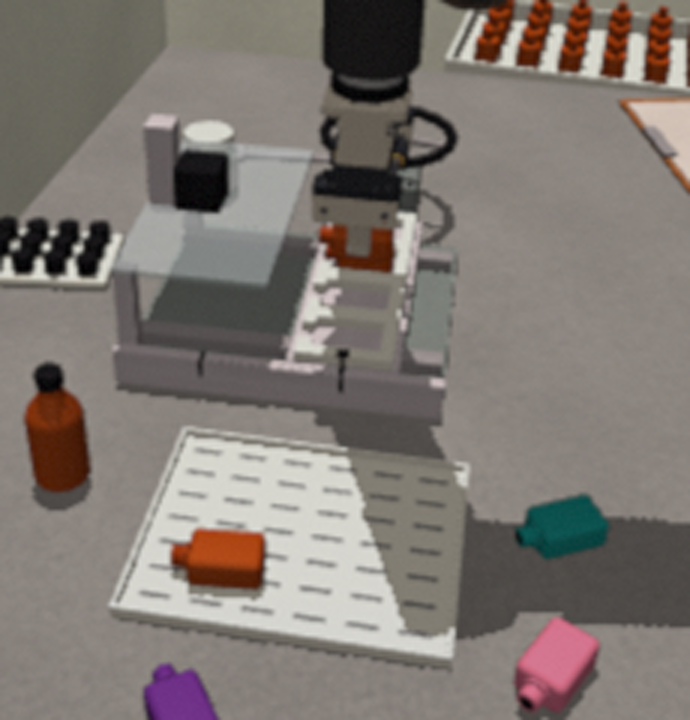

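Call:
carry_out(targets=[[[0,0,0,0.12,0.13,0,-0.2],[0,0,0,0,0,0.5,-0.2],[0,0,0,0,0,0.7,-0.2],[0,0,0,0,0,0.5,-0.2],[0,0,0,0,0,0.3,-0.2],[0,0,0,0,0,0.2,-0.2],[0,0,0,0,0,0.2,-0.2],[0,0,0,0,0,0.1,-0.2],[0,0,0,0,0,0.1,-0.2],[0,0,0,0,0,0.05,-0.2],[0,0,0,0,0,0,-0.2]]])

```text
t: 39.15
eef_pos: [0.4936, 0.0052, 0.2325]
ee_rot: [-3.142, -0.0, 0.047]
force: [-1.7, 1.5, 5.3]
width: 0.0421
```

Run:
```python
from h import *
go([.4921,.0057,.0723],.0465)
shot("side","sideP.png",(120,240,200,320),5)
```

```text
q [ 0.41  0.25 -0.6   0.   -0.72  1.21] t 39.15 grasp now [0.4937 0.0053 0.0732] yaw 0.0473 w 0.0421 F [-1.7  1.5  5.3]
turn units [-0.    -0.003  0.006] | shift units after turn [-0.059 -0.021  0.037]
```

View pics/sideP.png

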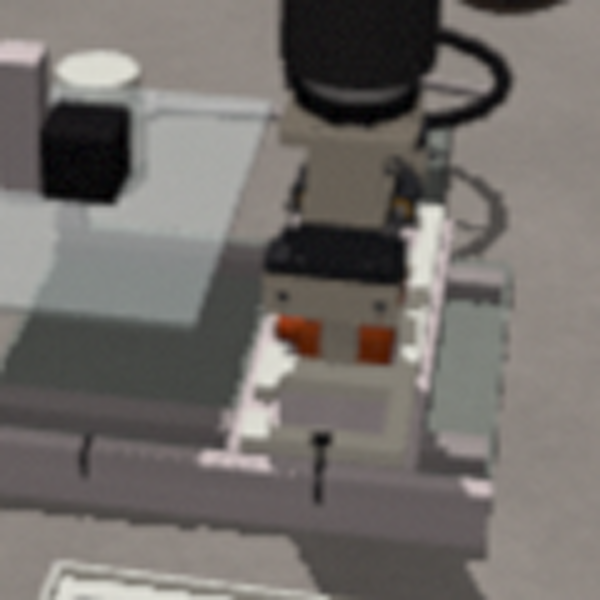

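Call:
carry_out(targets=[[[0,0,0,0,0,0,0.15],[0,0,0,0,0,0,0.15],[0,0,0,0,0,0,0.15],[0,0,0,0,0,-0.3,0.15],[0,0,0,0,0,-0.8,0.15],[0,0,0,0,0,-1,0.15],[0,0,0,0,0,-1,0.15],[0,0,0,0,0,-1,0.15],[0,0,0,0,0,0,0.6],[0,0,0,0,0,0,0.6]]])

```text
t: 40.45
eef_pos: [0.4933, 0.0052, 0.3344]
ee_rot: [-3.141, 0.0, 0.047]
force: [0.3, 0.3, -0.9]
width: 0.0651
```

Run:
```python
from h import *
np.set_printoptions(precision=4,suppress=True)
for n in ("top","side"):
    p,d=shot(n,n+"Q.png",(90,330,100,380),2.8)
    for f in flasks(n,p,d): print(n,*f)
p,d=arm.grab_frame("top"); P=cloud("top",d); hsv=cv2.cvtColor(p,cv2.COLOR_RGB2HSV)
m=((hsv[...,0]<14)&(hsv[...,1]>130)&(hsv[...,2]>50))&(abs(P[...,0]-.54)<.07)&(abs(P[...,1]-.37)<.06)
q=P[m]; print(cv2.fitLine((q[:,:2]*1000).astype(np.float32),cv2.DIST_L2,0,.01,.01).ravel(), cv2.minAreaRect((q[:,:2]*1000).astype(np.float32)))
go([.5369,.3685,.139],np.radians(7))
```

```text
top [0.7043 0.275  0.0855] 0.0955 [0.7101 0.2794] [19.1 35.3] 76.5 141 42
top [0.5372 0.3701 0.0361] 0.0392 [0.535  0.3702] [60.5 40. ] 8.5 301 253
side [ 0.4964 -0.0049  0.0675] 0.0716 [ 0.496  -0.0247] [ 61.6 108.9] 3.5 445 254
side [0.7061 0.3045 0.0597] 0.0905 [0.7114 0.2945] [38.5 19.6] 17.2 555 101
side [0.537  0.383  0.0347] 0.0374 [0.5397 0.3734] [67.1 37.2] 8.9 476 293
[  0.9899   0.142  537.3805 369.3482] ((541.7468872070312, 370.7322692871094), (74.92700958251953, 40.98019790649414), 7.592349529266357)
q [ 0.41  0.12 -0.48 -0.   -0.97  1.21] t 40.6 grasp now [0.4931 0.0051 0.1744] yaw 0.0469 w 0.0696 F [-1.1 -0.4 -0.7]
turn units [ 0.002  0.01  -0.539] | shift units after turn [  3.502 -14.213   1.417]
```

View pics/sideQ.png

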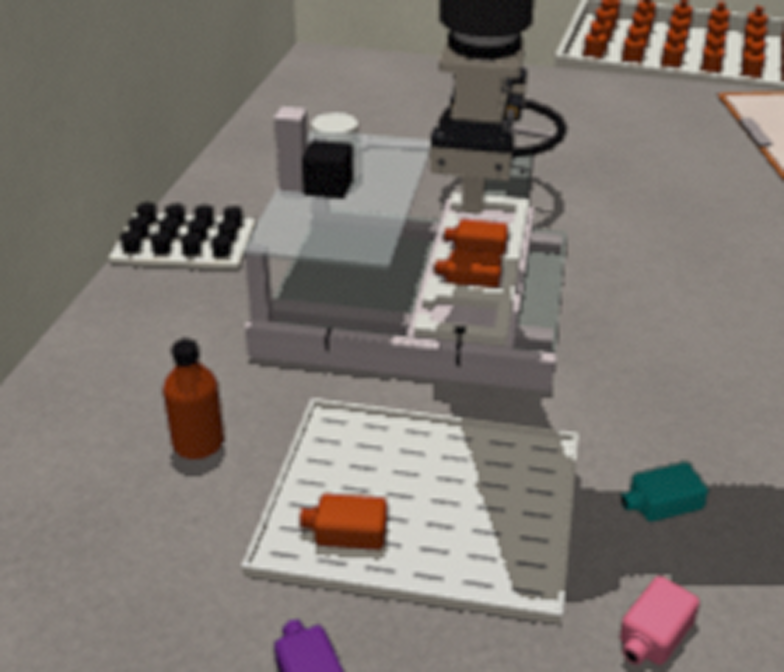

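Call:
carry_out(targets=[[[0,0,-0.64,0,0,0,0.6],[0,0,0,0.26,-1,0,0.6],[0,0,0,0.26,-1,0,0.6],[0,0,0,0.26,-1,0,0.6],[0,0,0,0.26,-1,0,0.6],[0,0,0,0.26,-1,0,0.6],[0,0,0,0.26,-1,0,0.6],[0,0,0,0.26,-1,0,0.6],[0,0,0,0.26,-1,0,0.6],[0,0,0,0.26,-1,0,0.6],[0,0,0,0.26,-1,0,0.6],[0,0,0,0.26,-1,0,0.6],[0,0,0,0.26,-1,0,0.6],[0,0,0,0.26,-1,0.5,0.6],[0,0,0,0.26,-1,0.9,0.6],[0,0,0,0,-0.16,0,0.6],[0,0,0,0,0,0,0.6],[0,0,0,0,0,0,0.6],[0,0,0,0,0,0,0.6]]])

```text
t: 42.98
eef_pos: [0.5357, 0.3678, 0.3002]
ee_rot: [-3.141, -0.001, 0.136]
force: [0.2, -0.4, 0.3]
width: 0.0698
```

Run:
```python
from h import *
np.set_printoptions(precision=4,suppress=True)
go([.5366,.3684,.0387],np.radians(7.8))
p,d=shot("side","sideR.png",(90,330,100,380),2.8)
for f in flasks("side",p,d): print(*f)
```

```text
q [ 0.9   0.4  -0.18  0.   -0.99  0.81] t 42.98 grasp now [0.5358 0.368  0.1409] yaw 0.1359 w 0.0698 F [ 0.2 -0.4  0.3]
turn units [-0.005 -0.006 -0.002] | shift units after turn [ 0.039 -0.018  4.088]
[ 0.4949 -0.0056  0.0678] 0.0715 [ 0.4928 -0.0257] [ 60.8 108.8] 3.3 433 250
[0.7056 0.3042 0.0594] 0.0905 [0.71   0.2952] [38.2 21.2] 23.1 561 106
[0.5366 0.3831 0.0346] 0.0375 [0.5394 0.3742] [67.  36.7] 8.4 469 288
```

View pics/sideR.png

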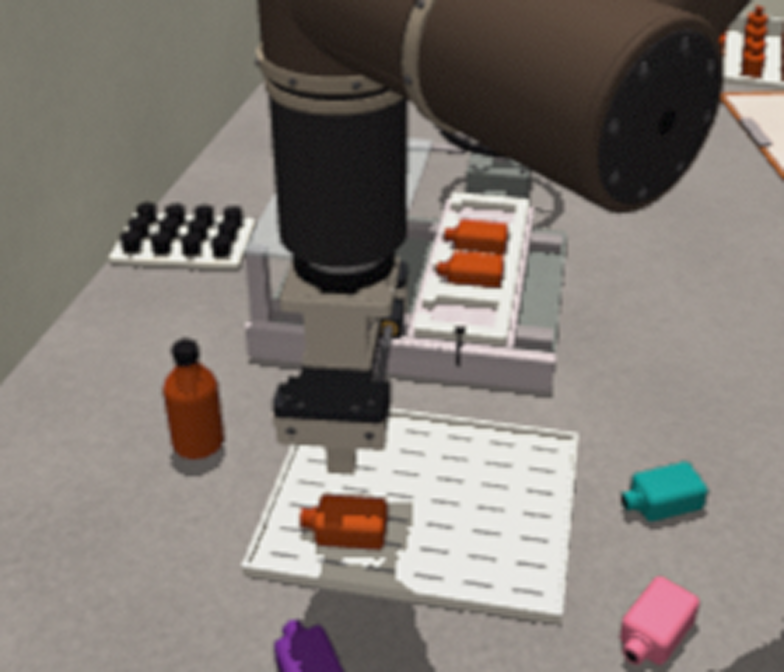

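Two flasks sit in nests 1 and 2 (about (235,480) and (268,475) in this crop), and the third is under the gripper.

Call:
carry_out(targets=[[[0,0,0,0.04,0,0.5,0.6],[0,0,0,0,0,1,0.6],[0,0,0,0,0,1,0.6],[0,0,0,0,0,0.8,0.6],[0,0,0,0,0,0.5,0.6],[0,0,0,0,0,0.29,0.6],[0,0,0,0,0,0,0.6],[0,0,0,0,0,0,-0.2],[0,0,0,0,0,0,-0.2],[0,0,0,0,0,0,-0.2],[0,0,0,0,0,0,-0.2],[0,0,0,0,0,0,-0.2],[0,0,0,0,0,-0.3,-0.2],[0,0,0,0,0,-0.7,-0.2],[0,0,0,0,0,-1,-0.2],[0,0,0,0,0,-1,-0.2],[0,0,0.64,0,0,-1,-0.2],[0,0,0,0,0,0,-0.2]]])

```text
t: 45.28
eef_pos: [0.5371, 0.3689, 0.3007]
ee_rot: [-3.138, -0.004, 0.047]
force: [0.8, -0.2, -1.4]
width: 0.0418
```

Run:
```python
from h import *
np.set_printoptions(precision=4,suppress=True)
go([.4888,.0776,.139],.0465)
p,d=shot("side","sideS2.png",(90,330,100,380),2.8)
```

```text
q [ 0.9   0.4  -0.18  0.   -0.99  0.72] t 45.27 grasp now [0.5377 0.3694 0.1414] yaw 0.047 w 0.0418 F [ 0.8 -0.2 -1.4]
turn units [-0.025 -0.028  0.004] | shift units after turn [-2.472 11.548  0.097]
```

View pics/sideS2.png

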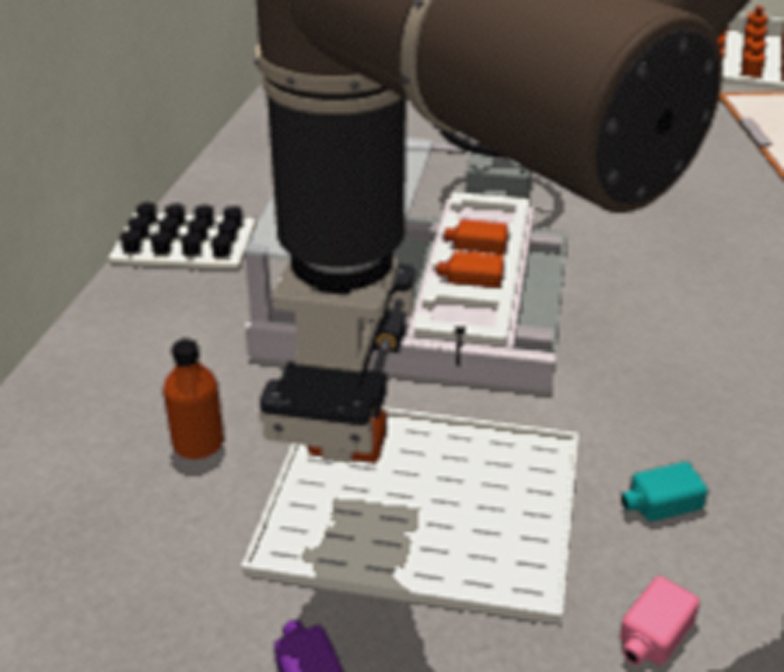

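Call:
carry_out(targets=[[[0,0,0,-0.8,0.3,0,-0.2],[0,0,0,-0.9,0.8,0,-0.2],[0,0,0,-0.77,1,0,-0.2],[0,0,0,0,1,0,-0.2],[0,0,0,0,1,0,-0.2],[0,0,0,0,1,0,-0.2],[0,0,0,0,1,0,-0.2],[0,0,0,0,1,0,-0.2],[0,0,0,0,1,0,-0.2],[0,0,0,0,1,0,-0.2],[0,0,0,0,1,0,-0.2],[0,0,0,0,1,0,-0.2],[0,0,0,0,0.45,0,-0.2],[0,0,0,0,0,0,-0.2],[0,0,0,0,0,0,-0.2],[0,0,0,0,0,0,-0.2]]])

```text
t: 47.32
eef_pos: [0.4886, 0.0777, 0.2971]
ee_rot: [-3.142, -0.0, 0.048]
force: [0.1, -0.5, -1.1]
width: 0.0417
```

Run:
```python
from h import *
np.set_printoptions(precision=4,suppress=True)
go([.4888,.0776,.0733],.0465)
held(0)
shot("side","sideT.png",(90,330,100,380),2.8)
```

```text
q [ 0.56  0.16 -0.53  0.   -0.88  1.06] t 47.33 grasp now [0.4886 0.0777 0.1378] yaw 0.0478 w 0.0417 F [ 0.1 -0.5 -1.1]
turn units [-0.    -0.001  0.01 ] | shift units after turn [0.01  0.003 2.582]
held X [-0.0311 -0.0306  0.0416  0.0439] Y [-0.0499  0.0175  0.0249] Z [0.0519 0.0551 0.1239 0.1372 0.1459] 157
-0.035 8 z 0.113 0.128 ymax 0.017
-0.03 16 z 0.111 0.137 ymax 0.022
-0.025 15 z 0.063 0.135 ymax 0.021
-0.02 18 z 0.11 0.137 ymax 0.022
-0.015 17 z 0.062 0.146 ymax 0.032
-0.01 1 z 0.108 0.108 ymax 0.016
-0.005 2 z 0.057 0.062 ymax -0.048
-0.0 2 z 0.053 0.059 ymax -0.049
0.005 1 z 0.059 0.059 ymax -0.05
0.01 4 z 0.052 0.112 ymax 0.02
0.015 15 z 0.055 0.137 ymax 0.024
0.02 21 z 0.053 0.136 ymax 0.02
0.025 11 z 0.111 0.137 ymax 0.021
0.03 11 z 0.11 0.131 ymax 0.012
0.035 6 z 0.122 0.129 ymax 0.009
0.04 9 z 0.12 0.129 ymax 0.007
```

View pics/sideT.png

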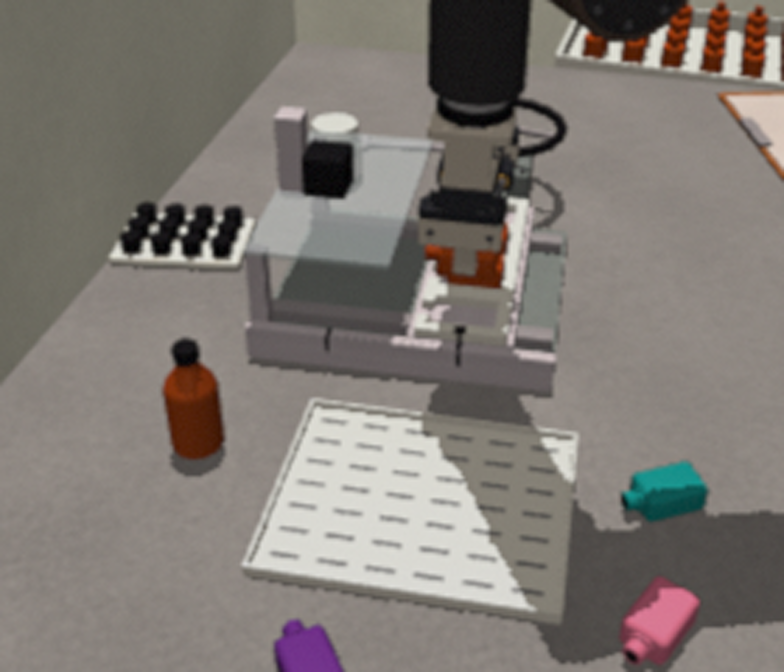

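Call:
carry_out(targets=[[[0,0,0,0.05,0,0,-0.2],[0,0,0,0,0,0.5,-0.2],[0,0,0,0,0,0.7,-0.2],[0,0,0,0,0,0.5,-0.2],[0,0,0,0,0,0.3,-0.2],[0,0,0,0,0,0.2,-0.2],[0,0,0,0,0,0.2,-0.2],[0,0,0,0,0,0.1,-0.2],[0,0,0,0,0,0.1,-0.2],[0,0,0,0,0,0,-0.2],[0,0,0,0,0,0,-0.2]]])

```text
t: 48.8
eef_pos: [0.4898, 0.0772, 0.2323]
ee_rot: [-3.141, -0.0, 0.047]
force: [-0.8, -0.5, -1.2]
width: 0.042
```

Run:
```python
from h import *
go([.4888,.0776,.0730],.0465)
shot("side","sideU.png",(120,240,200,320),5)
```

```text
q [ 0.55  0.25 -0.6   0.   -0.72  1.06] t 48.8 grasp now [0.4898 0.0773 0.073 ] yaw 0.0472 w 0.042 F [-0.8 -0.5 -1.2]
turn units [-0.001 -0.002  0.005] | shift units after turn [-0.038 -0.017  0.001]
```

View pics/sideU.png

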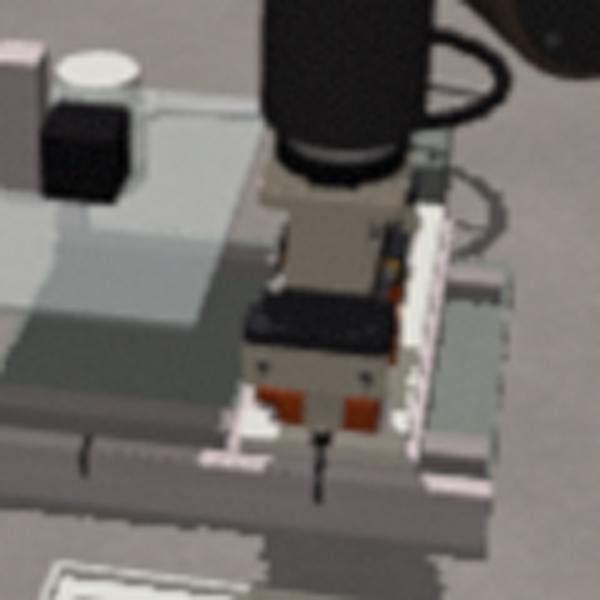

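Another 1 mm down, then release, lift and move off towards the wheel, staying clear of the guard.

Call:
carry_out(targets=[[[0,0,0,0,0,0.04,-0.2],[0,0,0,0,0,0,-0.2],[0,0,0,0,0,0,0.15],[0,0,0,0,0,0,0.15],[0,0,0,0,0,0,0.15],[0,0,0,0,0,-0.3,0.15],[0,0,0,0,0,-0.8,0.15],[0,0,0,0,0,-1,0.15],[0,0,0,0,0,-1,0.15],[0,0,0,0,0,-1,0.15],[0,0,0,-0.4,1,-0.5,0],[0,0,0,-0.4,1,0,0],[0,0,0,-0.3,1,0,0],[0,0,0,-0.3,1,0,0],[0,0,0,-0.3,1,0,0],[0,0,0,-0.3,1,0,-0.3],[0,0,0,-0.3,1,0,-0.3],[0,0,0,-0.3,1,0,-0.3],[0,0,0,-0.3,1,0,-0.3],[0,0,0,-0.3,1,0,-0.3]]])

```text
t: 51.35
eef_pos: [0.4212, -0.1771, 0.3468]
ee_rot: [3.142, -0.001, 0.047]
force: [-0.3, 0.7, 0.0]
width: 0.0305
```

Call:
carry_out(targets=[[[0,0,0,-0.3,1,0,-0.3],[0,0,0,-0.3,1,0,-0.3],[0,0,0,-0.3,1,0,-0.3],[0,0,0,-0.3,1,0,-0.3],[0,0,0,-0.3,1,0,-0.3],[0,0,0,-0.3,1,0,-0.3],[0,0,0,0,0,0,-0.3]]])

```text
t: 52.22
eef_pos: [0.3832, -0.3294, 0.3464]
ee_rot: [3.141, 0.0, 0.045]
force: [0.2, -0.6, -0.2]
width: 0.03
```

Run:
```python
from h import *
np.set_printoptions(precision=4,suppress=True)
go([.5,-.28,.2],.86)
for n in ("top","side"):
    p,d=shot(n,n+"V.png",(90,290,100,400),2.5)
    for f in flasks(n,p,d): print(n,*f)
```

```text
q [-0.32  0.13 -0.44  0.   -1.    1.94] t 52.23 grasp now [ 0.3832 -0.3295  0.1871] yaw 0.045 w 0.03 F [ 0.2 -0.6 -0.2]
turn units [ 0.001  0.001 -5.837] | shift units after turn [ 4.546  2.251 -0.515]
top [0.7041 0.2752 0.0854] 0.0945 [0.7101 0.2785] [22.2 34. ] 74.2 138 43
top [ 0.4971 -0.0643  0.0696] 0.0725 [ 0.4955 -0.0651] [61.4 38.3] 2.4 315 267
top [0.4904 0.0784 0.0699] 0.0726 [0.4945 0.0782] [71.8 38.7] 3.2 316 271
top [0.492  0.0093 0.0699] 0.0727 [0.4899 0.0077] [61.5 38.9] 4.7 314 260
side [0.4931 0.0244 0.068 ] 0.0716 [0.4934 0.0088] [ 63.8 177.9] 2.2 716 408
side [0.7065 0.3048 0.0603] 0.0907 [0.7114 0.2937] [35.8 19. ] 25.4 538 99
```

View pics/topV.png

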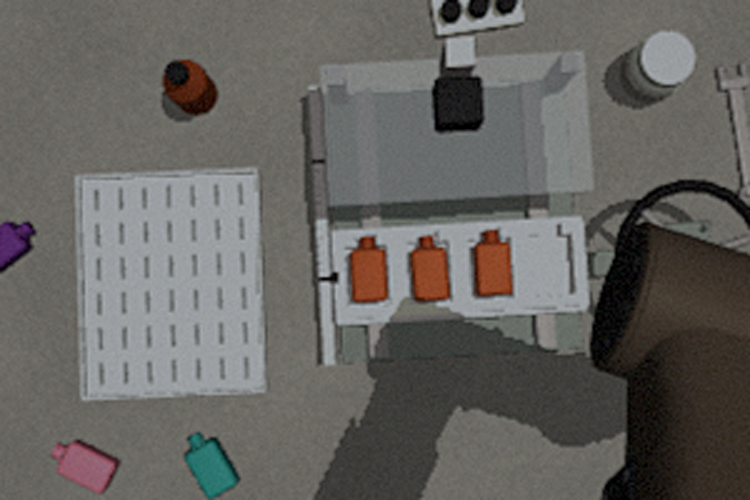

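View pics/sideV.png

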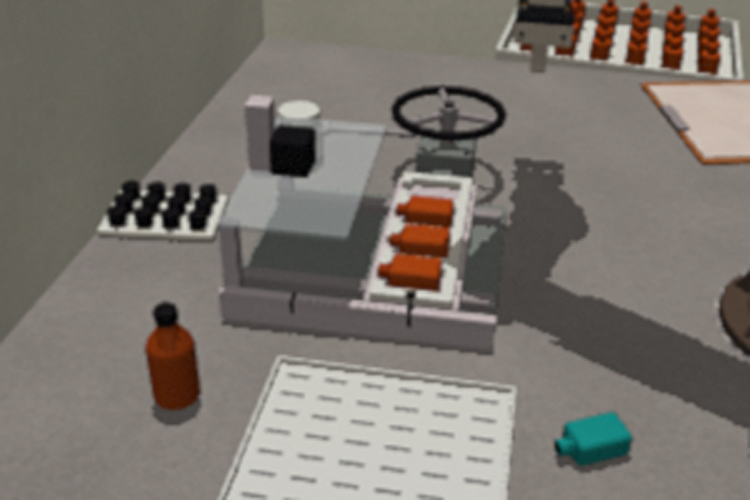

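All three flasks lie flat in nests 1–3, with their tops level at about 0.070 m, and the tray is empty. Before cranking back I'll check where the spokes are.

Run:
```python
from h import *
np.set_printoptions(precision=4,suppress=True)
H=np.array([.5050,-.2822])
for n in("side",):
    d=sum(arm.grab_frame(n)[1] for i in range(3))/3; P=cloud(n,d)
    m=(abs(P[...,0]-.5)<.12)&(abs(P[...,1]+.28)<.12)&(P[...,2]>.085)&(P[...,2]<.125)
    Q=P[m]; c=circ(Q[np.hypot(Q[:,0]-.505,Q[:,1]+.28)>.065][:,:2]); print(c)
    s=Q[:,:2]-c[:2]; r=np.hypot(*s.T); k=(r>.03)&(r<.066); a=np.degrees(np.arctan2(s[k,1],s[k,0]))
    print(np.histogram(a,36,(-180,180))[0],np.degrees(np.angle(np.exp(3j*np.radians(a)).mean()))/3)
go([.5335,-.2500,.2],.847)
```

```text
[ 0.5053 -0.2789  0.0792]
[ 0  0  0  0  0  0  0  0  0  0  8  1  0  0  0  0  0  0  0  0  0  1 20  0
  0  0  0  0  0  0  0  0  0  0 15  8] 47.238246390276394
q [-0.32  0.13 -0.44 -0.   -1.    1.94] t 52.48 grasp now [ 0.3838 -0.3278  0.1871] yaw 0.0477 w 0.0302 F [ 0.2 -1.1 -1.5]
turn units [ 0.002 -0.002 -5.724] | shift units after turn [ 6.297  2.427 -0.515]
```

Call:
carry_out(targets=[[[0,0,-0.95,0,0,0,-0.3],[0,0,-0.95,0,0,0,-0.3],[0,0,-0.96,0,0,0,-0.3],[0,0,-0.96,0,0,0,-0.3],[0,0,-0.95,0,0,0,-0.3],[0,0,-0.95,0,0,0,-0.3],[0,0,0,0.9,0.35,0,-0.3],[0,0,0,0.9,0.35,0,-0.3],[0,0,0,0.9,0.35,0,-0.3],[0,0,0,0.9,0.35,0,-0.3],[0,0,0,0.9,0.35,0,-0.3],[0,0,0,0.9,0.35,0,-0.3],[0,0,0,0.9,0.35,0,-0.3],[0,0,0,0,0,0,-0.3],[0,0,0,0,0,0,-0.3],[0,0,0,0,0,0,-0.3]]])

```text
t: 54.48
eef_pos: [0.5336, -0.2512, 0.3462]
ee_rot: [-3.141, 0.0, 0.845]
force: [0.6, -0.7, 0.6]
width: 0.0306
```

Run:
```python
from h import *
go([.5335,-.2500,.1],.84)
shot("side","sideW.png",(60,240,200,360),4)
```

```text
q [-0.11  0.26 -0.26 -0.   -1.04  2.52] t 54.48 grasp now [ 0.5336 -0.2512  0.1869] yaw 0.8453 w 0.0306 F [ 0.6 -0.7  0.6]
turn units [-0.001  0.     0.038] | shift units after turn [ 0.034 -0.035  3.477]
```

View pics/sideW.png

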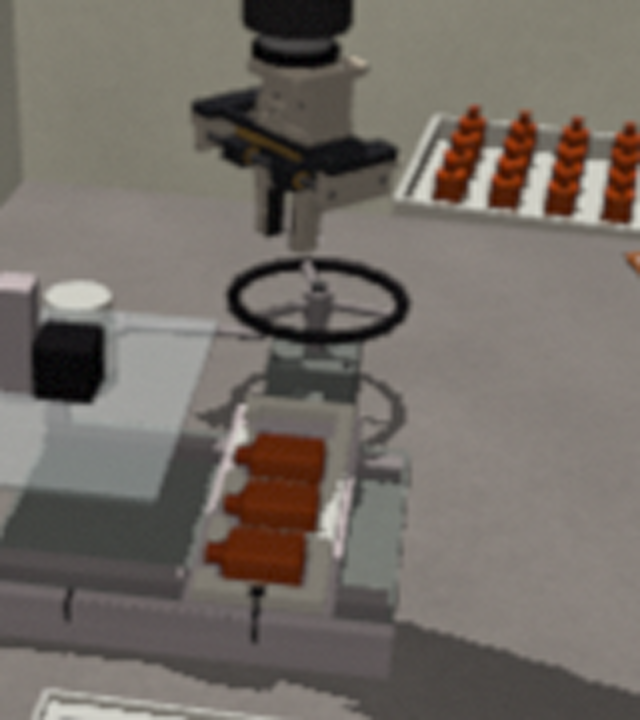

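Call:
carry_out(targets=[[[0,0,0,0.03,-0.03,0.8,-0.3],[0,0,0,0,0,0.8,-0.3],[0,0,0,0,0,0.6,-0.3],[0,0,0,0,0,0.5,-0.3],[0,0,0,0,0,0.4,-0.3],[0,0,0,0,0,0.38,-0.3],[0,0,0,0,0,0,-0.3],[0,0,0,0,0,0,-0.8],[0,0,0,0,0,0,-1],[0,0,0,0,0,0,-1],[0,0,0,0,0,0,-1]]], squeeze=40)

```text
t: 55.9
eef_pos: [0.5352, -0.2508, 0.2599]
ee_rot: [3.138, -0.001, 0.846]
force: [5.3, -7.8, -5.1]
width: 0.0083
```

Call:
carry_out(targets=[[[0,0,0.5,-0.004,0.12,0,-1],[0,0,1,-0.017,0.24,0,-1],[0,0,1,-0.017,0.24,0,-1],[0,0,1,-0.017,0.24,0,-1],[0,0,1,-0.017,0.24,0,-1],[0,0,0,0,0,0,-1]]])

```text
t: 56.65
eef_pos: [0.5481, -0.2726, 0.2598]
ee_rot: [3.141, -0.002, 0.219]
force: [2.4, 5.0, 2.6]
width: 0.0085
```

Run:
```python
from h import *
go([.5335,-.2500,.1],.84)
s=arm.get_state(); print("F tool",Rn.from_euler('xyz',s["ee_rot"]).inv().apply(s["force"]))
shot("side","sideX.png",(60,240,200,360),4)
```

```text
q [-0.14  0.38 -0.31 -0.   -0.87  1.93] t 56.65 grasp now [ 0.5484 -0.2726  0.1005] yaw 0.2186 w 0.0085 F [2.4 5.  2.6]
turn units [ 0.007 -0.013 -4.451] | shift units after turn [ 0.282 -1.039  0.021]
F tool [ 3.42948864 -4.38297271 -2.56498584]
```

View pics/sideX.png

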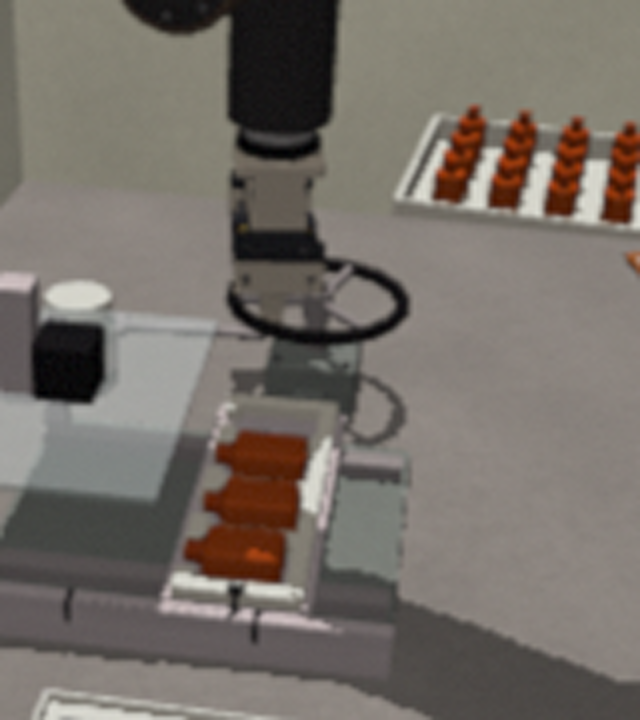

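Call:
carry_out(targets=[[[0,0,1,-0.017,0.24,0,-1],[0,0,1,-0.017,0.24,0,-1],[0,0,1,-0.017,0.24,0,-1],[0,0,1,-0.017,0.24,0,-1],[0,0,1,-0.017,0.24,0,-1],[0,0,1,-0.017,0.24,0,-1],[0,0,1,-0.017,0.24,0,-1],[0,0,1,-0.017,0.24,0,-1],[0,0,0,0,0,0,-1]]])

```text
t: 57.82
eef_pos: [0.5336, -0.3165, 0.2599]
ee_rot: [-3.139, -0.004, -0.898]
force: [7.1, -2.9, -3.2]
width: 0.0091
```

```bash
cat > st.py <<'E'
from h import *
go([.5335,-.2500,.1],.84)
s=arm.get_state(); print("F tool",Rn.from_euler('xyz',s["ee_rot"]).inv().apply(s["force"]))
print("spoke deg",np.degrees(s["ee_rot"][2]))
E
python3 st.py
```

```text
q [-0.22  0.39 -0.29  0.   -0.88  0.89] t 57.83 grasp now [ 0.5343 -0.3168  0.1006] yaw -0.8978 w 0.0091 F [ 7.1 -2.9 -3.2]
turn units [  0.015  -0.039 -12.446] | shift units after turn [ 1.98  -1.778  0.025]
F tool [ 6.65348835 -3.695294    3.25471878]
spoke deg -51.440166505569394
```

Call:
carry_out(targets=[[[0,0,1,-0.017,0.24,0,-1],[0,0,1,-0.017,0.24,0,-1],[0,0,1,-0.017,0.24,0,-1],[0,0,1,-0.017,0.24,0,-1],[0,0,1,-0.017,0.24,0,-1],[0,0,1,-0.017,0.24,0,-1],[0,0,1,-0.017,0.24,0,-1],[0,0,1,-0.017,0.24,0,-1],[0,0,0,0,0,0,-1]]])

```text
t: 58.95
eef_pos: [0.4871, -0.3227, 0.2599]
ee_rot: [-3.138, -0.002, -2.015]
force: [2.5, -11.3, -3.7]
width: 0.0089
```

```bash
python3 st.py
python3 - <<'E'
from h import *
shot("side","sideY.png",(90,270,150,360),3.5)
E
```

```text
q [-0.25  0.34 -0.38  0.   -0.85 -0.2 ] t 58.95 grasp now [ 0.4875 -0.3232  0.1006] yaw -2.0152 w 0.0089 F [  2.5 -11.3  -3.7]
turn units [ 1.4000e-02 -4.0000e-02 -2.0449e+01] | shift units after turn [ 3.402 -0.559  0.022]
F tool [ 9.1277665  -7.06454269  3.78877334]
spoke deg -115.46151460968834
```

View pics/sideY.png

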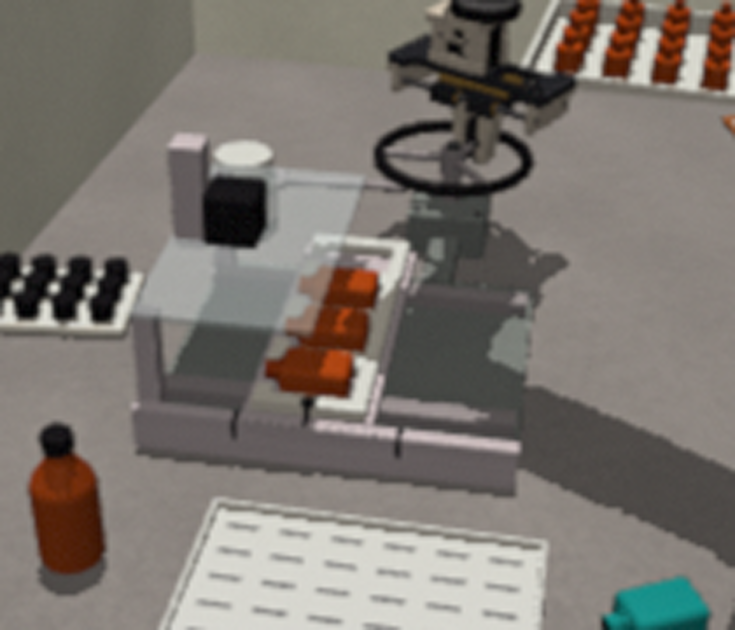

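Call:
carry_out(targets=[[[0,0,1,-0.017,0.24,0,-1],[0,0,1,-0.017,0.24,0,-1],[0,0,1,-0.017,0.24,0,-1],[0,0,1,-0.017,0.24,0,-1],[0,0,1,-0.017,0.24,0,-1],[0,0,1,-0.017,0.24,0,-1],[0,0,1,-0.017,0.24,0,-1],[0,0,1,-0.017,0.24,0,-1],[0,0,0,0,0,0,-1]]])

```text
t: 60.12
eef_pos: [0.4619, -0.2835, 0.2598]
ee_rot: [-3.139, 0.0, -3.132]
force: [-0.7, -6.5, 1.2]
width: 0.0086
```

```bash
python3 st.py
```

```text
q [-0.19  0.28 -0.47  0.   -0.82 -1.38] t 60.12 grasp now [ 0.462  -0.2838  0.1005] yaw -3.1321 w 0.0086 F [-0.7 -6.5  1.2]
turn units [-7.0000e-03  1.9000e-02  1.6552e+01] | shift units after turn [2.908 1.237 0.02 ]
F tool [ 0.73666872 -6.47096584 -1.23089978]
spoke deg -179.45786004128504
```

Call:
carry_out(targets=[[[0,0,1,-0.017,0.24,0,-1],[0,0,1,-0.017,0.24,0,-1],[0,0,1,-0.017,0.24,0,-1],[0,0,1,-0.017,0.24,0,-1],[0,0,1,-0.017,0.24,0,-1],[0,0,1,-0.017,0.24,0,-1],[0,0,0.8,-0.011,0.19,0,-1],[0,0,0,0,0,0,-1],[0,0,0,0,0,0,-1]]])

```text
t: 61.25
eef_pos: [0.4793, -0.2482, 0.2598]
ee_rot: [-3.14, 0.001, 2.203]
force: [-2.2, -4.3, 4.7]
width: 0.0088
```

```bash
python3 st.py
python3 - <<'E'
from h import *
np.set_printoptions(linewidth=200)
shot("side","sideZ.png",(180,250,180,300),6)
g=0
for i in range(4):
    p,d=arm.grab_frame("top"); g=g+p.astype(float).mean(2)
print((g[146:164,220:238]/4).astype(int)); print("rows146.. cols220..")
g=0
for i in range(4):
    p,d=arm.grab_frame("side"); g=g+p.astype(float).mean(2)
print((g[196:220,208:226]/4).astype(int))
E
```

```text
q [-0.11  0.28 -0.47  0.   -0.82 -2.4 ] t 61.25 grasp now [ 0.4791 -0.2484  0.1005] yaw 2.2035 w 0.0088 F [-2.2 -4.3  4.7]
turn units [-7.000e-03  1.300e-02  9.765e+00] | shift units after turn [1.393 1.663 0.019]
F tool [-2.17748257 -4.31407115 -4.68038285]
spoke deg 126.24965204418488
[[114  95  58  56  85 107 102 104  95  91 123 142 141 140 137 135 127 106]
 [114  96  54  59  84 107 103 102  93  90 121 145 142 140 140 140 133 115]
 [110  92  56  57  83 110 105 103  97  88 117 145 140 141 141 136 128 111]
 [113  95  57  57  80 106 106 104 103  89 110 146 141 139 141 136 125 112]
 [114  96  58  56  76 100 104 105 103  90 109 146 143 142 142 133 127 115]
 [117  96  57  59  77  99 107 101 106  91 103 140 140 142 139 135 134 123]
 [114  95  57  60  76 102 107 109 111  90  80 105 119 142 141 138 139 124]
 [113  99  58  60  66  86  93  94  94  72  62  81 113 147 141 135 131 122]
 [111  96  58  61  56  28  16  11   0   3  57  84 114 146 143 137 134 119]
 [112  96  61  65  57  43  43  43  40  37  62  86 111 140 142 140 140 123]
 [113  96  60  61  76  94  97  94  92  80  83 109 122 138 142 
[... 1659 characters left out ...]
 94  98  98  93  95 102]
 [ 91  91  90  91  90  90  90  76  43  62  90  91  90  91  91  88  89  93]
 [ 92  92  91  91  91  91  91  76  42  61  90  91  90  90  89  89  89  89]
 [ 92  92  93  92  91  92  92  81  50  62  91  92  92  90  91  91  89  89]
 [ 93  93  93  93  93  93  93  84  58  64  91  92  92  91  91  91  90  90]
 [ 92  92  92  92  93  93  93  89  77  78  92  93  92  92  92  92  91  92]
 [ 91  92  92  91  92  92  92  92  88  88  91  92  92  92  92  93  92  92]
 [ 92  91  91  92  91  92  91  92  92  91  91  91  90  90  91  91  91  91]
 [ 91  91  91  91  91  92  92  92  91  91  91  91  91  91  91  91  91  91]
 [ 85  85  87  87  89  90  91  91  90  91  91  92  92  92  92  91  92  91]]
```

View pics/sideZ.png

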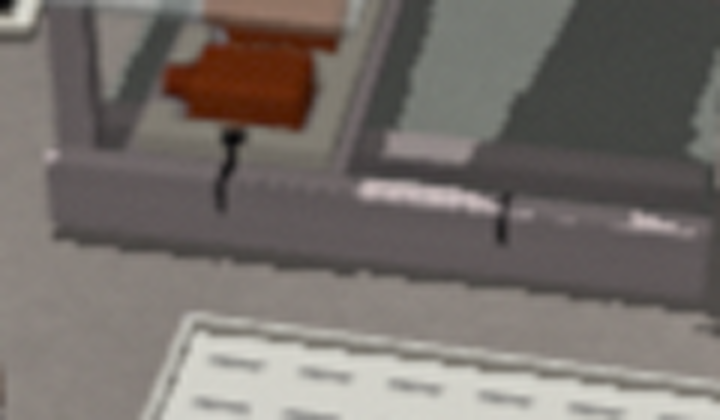

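Run:
```python
from h import *
np.set_printoptions(precision=4,suppress=True,linewidth=200)
d=sum(arm.grab_frame("top")[1] for i in range(6))/6; P=cloud("top",d)
print(P[150:159,224:234,2]*1000)
d=sum(arm.grab_frame("side")[1] for i in range(6))/6; P=cloud("side",d)
print("side head",P[202:204,217:220]); print("strip",P[206:209,224:228,2])
print("side tip/mark",P[204:213,218,:])
```

```text
[[  0.5044  40.4211  41.6603  40.7837  40.1618  41.3668 123.7123 124.1161 125.1843 124.2724]
 [  1.7878  40.2176  41.5136  40.3094  39.366   39.208  126.283  124.5274 125.8569 124.0944]
 [  0.902   41.0878  39.6705  39.5643  40.9744  41.3688  16.7932 124.3856 125.6272 123.2425]
 [ -1.2187  39.5831  40.8932  39.9295  43.1068  40.2981  56.6134 124.047  124.9661 124.0139]
 [  0.4606  41.8123  43.0455  40.8561  41.5922  41.5449  56.701  124.0864 123.5858 124.683 ]
 [  1.281   40.6567  43.9383  44.009   43.3482  45.4997  56.8077 124.6679 124.5442 124.3226]
 [  2.4876  -1.349   39.2334  41.235   40.5096  41.419   55.5174 123.0556 124.2927 124.6467]
 [  2.2488  -0.7062  41.5086  41.9704  40.6401  40.7952  30.9871 124.4058 124.0706 125.3516]
 [  1.1594   1.3438  39.8104  38.988   39.8695  40.4833  35.6754 124.8261 124.9361 125.1306]]
side head [[[0.6285 0.1263 0.0565]
  [0.6255 0.1258 0.0566]
  [0.6228 0.1245 0.0562]]

 [[0.6281 0.1277 0.0539]
  [0.6246 0.1292 0.0555]
  [0.6217 0.1283 0.0554]]]
strip [[0.0427 0.0435 0.044  0.0447]
 [0.0396 0.0396 0.0389 0.0413]
 [0.0406 0.0408 0.0402 0.0407]]
side tip/mark [[0.6248 0.1289 0.0517]
 [0.6251 0.1282 0.0474]
 [0.6248 0.1298 0.0449]
 [0.6237 0.1335 0.0441]
 [0.6222 0.1387 0.0444]
 [0.6224 0.1383 0.0404]
 [0.6219 0.1403 0.0383]
 [0.6219 0.1408 0.0349]
 [0.6222 0.1404 0.0309]]
```

Run:
```python
from h import *
u=np.array([np.cos(.0465),np.sin(.0465)])
for z,a,b in ((.0565,(200.65,233),(153.95,231)),(.0405,(201.0,229),(154.1,226.5)),(.0405,(201.0,229),(154.35,226.5))):
    A,B=onz("top",a,z),onz("top",b,z); print(z,A,B,(B-A)[:2]@u)
# side head
for z,a,b in ((.0555,(207.6,263.75),(202.5,218.0)),):
    A,B=onz("side",a,z),onz("side",b,z); print("side",A,B,(B-A)[:2]@u)
```

```text
0.0565 [0.48627737 0.11911105 0.0565    ] [0.62212579 0.12372077 0.0565    ] 0.13591585105551046
0.0405 [0.48573795 0.13171226 0.0405    ] [0.62422284 0.13793491 0.0405    ] 0.13862445045365465
0.0405 [0.48573795 0.13171226 0.0405    ] [0.6234804  0.13794082 0.0405    ] 0.13788309138068938
side [0.48849316 0.12049337 0.0555    ] [0.62529191 0.12672399 0.0555    ] 0.1369404922673372
```

Travel of the pointer head and the spoke angle agree: it's about 2 mm short of the inspection mark. I'll turn the wheel 4° more.

Call:
carry_out(targets=[[[0,0,0.25,-0.001,0.06,0,-1],[0,0,0.25,-0.001,0.06,0,-1],[0,0,0,0,0,0,-1],[0,0,0,0,0,0,-1]]])

```text
t: 62.8
eef_pos: [0.4815, -0.2466, 0.2598]
ee_rot: [-3.139, 0.001, 2.134]
force: [-3.8, -6.2, 4.9]
width: 0.0087
```

```bash
python3 st.py
cat > chk.py <<'E'
from h import *
np.set_printoptions(linewidth=200)
g=0
for i in range(4):
    p,d=arm.grab_frame("top"); g=g+p.astype(float).mean(2)
print((g[150:160,222:236]/4).astype(int)); print("rows150.. cols222..")
g=0
for i in range(4):
    p,d=arm.grab_frame("side"); g=g+p.astype(float).mean(2)
print((g[199:214,212:224]/4).astype(int))
E
python3 chk.py
```

```text
q [-0.11  0.28 -0.47  0.   -0.82 -2.47] t 62.8 grasp now [ 0.4812 -0.2469  0.1005] yaw 2.1337 w 0.0087 F [-3.8 -6.2  4.9]
turn units [-0.012  0.014  9.266] | shift units after turn [1.289 1.639 0.019]
F tool [-3.2577625  -6.50522931 -4.92786404]
spoke deg 122.25408356972906
[[ 56  60  75  97 106 103 103  88 112 148 143 142 143 136]
 [ 55  61  79 101 106 103 107  90 100 132 133 143 142 135]
 [ 58  59  76 100 108 109 106  80  62  79 110 145 142 138]
 [ 60  59  67  83  97  95  81  58  63  86 112 148 142 135]
 [ 60  65  52  29  16  11  10  21  57  84 112 144 140 136]
 [ 60  64  57  55  67  65  72  60  70 103 118 143 143 141]
 [ 60  63  76  99 114 110 114  90  97 136 138 142 142 138]
 [ 58  61  71  94  99 100 105  90 100 144 145 140 141 138]
 [ 60  60  70  84  87  95 106  87 102 141 141 142 143 138]
 [ 55  60  62  89 105 105 106  87  98 140 143 142 141 137]]
rows150.. cols222..
[[ 59  57  51  48  47  45  44  43  39  40  39  38]
 [107 106 105  99  88  80  70  64  58  60  56  51]
 [122 122 123 118  97  62  56  55  80 106 107 105]
 [120 121 122 114  80  30  23  30  75 113 122 122]
 [110 112 112  98  63  26  10  33  80 115 122 121]
 [105 105 106 102  84  54  34  69  99 110 112 112]
 [103 105 105 105  94  63  42  81 105 106 105 106]
 [100 100 100 101  90  58  51  87 103 104 104 104]
 [103 103 103 103  85  45  65  98 102 100  99  99]
 [106 106 106 106  81  38  74 105 104 104 103 102]
 [100 102 103  97  69  51  87 103 102 105 104 102]
 [ 92  94  95  82  52  62  91  95  93  98  98  92]
 [ 91  91  90  76  43  63  90  91  90  92  91  89]
 [ 91  91  91  76  42  61  89  90  90  90  89  89]
 [ 92  92  92  80  51  62  90  92  90  90  90  90]]
```

The estimates now agree to within about 0.8 mm. I'll release, lift and retreat, then verify.

Call:
carry_out(targets=[[[0,0,0,0,0,0,-0.3],[0,0,0,0,0,0,-0.3],[0,0,0,0,0,0,-0.3],[0,0,0,0,0,-0.8,-0.3],[0,0,0,0,0,-1,-0.3],[0,0,0,0,0,-1,-0.3],[0,0,0,0,0,-1,-0.3],[0,0,0,0,0,-1,-0.3]]])

```text
t: 64.2
eef_pos: [0.4823, -0.2455, 0.3799]
ee_rot: [-3.142, -0.0, 2.131]
force: [1.1, 0.2, 0.6]
width: 0.0303
```

Run:
```python
from h import *
go([.23,-.42,.21],2.134)
```

```text
q [-0.11  0.16 -0.32 -0.   -1.09 -2.47] t 64.2 grasp now [ 0.4823 -0.2455  0.2206] yaw 2.131 w 0.0303 F [1.1 0.2 0.6]
turn units [-0.    -0.001 -0.022] | shift units after turn [ -0.513 -12.261   0.423]
```

Call:
carry_out(targets=[[[0,0,0,0,-0.5,0,-0.3],[0,0,0,0,-1,0,-0.3],[0,0,0,0,-1,0,-0.3],[0,0,0,0,-1,0,-0.3],[0,0,0,0,-1,0,-0.3],[0,0,0,0,-1,0,-0.3],[0,0,0,0,-1,0,-0.3],[0,0,0,0,-1,0,-0.3],[0,0,0,0,-1,0,-0.3],[0,0,0,0,-1,0,-0.3],[0,0,0,0,-1,0,-0.3],[0,0,0,0,-1,0,-0.3],[0,0,0,0,0,0,-0.3],[0,0,0,0,0,0,-0.3]]])

```text
t: 65.95
eef_pos: [0.238, -0.3984, 0.3791]
ee_rot: [3.142, -0.0, 2.129]
force: [0.8, 0.3, 0.3]
width: 0.0308
```

```bash
python3 chk.py
python3 - <<'E'
from h import *
np.set_printoptions(precision=4,suppress=True)
for n in("top","side"):
    p,d=shot(n,n+"End.png",(80,290,100,430),2.3)
    for f in flasks(n,p,d): print(n,*f)
d=sum(arm.grab_frame("top")[1] for i in range(3))/3; P=cloud("top",d)
m=(abs(P[...,0]-.5)<.12)&(abs(P[...,1]+.28)<.12)&(P[...,2]>.085)&(P[...,2]<.125)
Q=P[m]; c=circ(Q[np.hypot(Q[:,0]-.505,Q[:,1]+.28)>.065][:,:2]); s=Q[:,:2]-c[:2]; r=np.hypot(*s.T); k=(r>.03)&(r<.066); a=np.arctan2(s[k,1],s[k,0])
print(c,"spoke mod120",np.degrees(np.angle(np.exp(3j*a).mean()))/3)
E
```

```text
[[ 51  50  70  88  90  93  94  80  96 130 129 126 123 119]
 [ 50  53  65  88  93  91  94  79  88 117 117 124 125 120]
 [ 52  51  64  90  96  94  94  72  54  70  96 128 126 123]
 [ 50  55  57  75  85  82  72  47  56  75 102 128 124 120]
 [ 52  56  46  22  16   7  13  15  48  74 100 127 126 121]
 [ 53  59  50  48  60  56  65  51  61  91 107 129 123 125]
 [ 52  54  65  90  98  99  99  80  87 122 121 125 125 123]
 [ 48  55  63  81  89  90  92  79  89 127 125 125 124 127]
 [ 49  54  62  74  80  82  91  77  89 126 126 125 126 122]
 [ 48  53  56  76  94  92  92  76  86 124 127 123 124 120]]
rows150.. cols222..
[[ 59  56  51  49  47  46  44  41  40  39  40  38]
 [107 106 105  99  89  79  70  63  58  61  57  51]
 [121 122 123 119  96  63  56  55  80 106 107 105]
 [120 121 122 113  81  31  23  30  75 113 122 122]
 [110 111 112  99  63  26  11  32  80 114 121 122]
 [105 105 106 101  83  52  34  69  98 111 112 112]
 [103 104 105 105  95  63  42  82 105 105 105 106]
 [100 100 100 100  90  59  51  87 103 104 104 104]
 [103 102 103 103  85  45  65  98 102 100 100  99]
 [105 105 106 105  81  37  74 104 105 103 102 103]
 [100 102 104  97  68  50  87 103 102 105 105 101]
 [ 92  94  94  83  52  62  91  95  93  99  97  92]
 [ 91  91  90  74  43  62  90  91  90  91  91  88]
 [ 91  91  92  76  43  62  90  90  90  89  90  89]
 [ 92  91  92  81  51  62  91  91  91  90  90  91]]
top [0.7053 0.2747 0.0852] 0.0946 [0.709  0.2777] [17.4 33.3] 65.9 131 44
side [0.6279 0.0935 0.0653] 0.0716 [0.6291 0.0908] [53.1 65. ] 83.4 328 162
side [0.7059 0.3041 0.0593] 0.0906 [0.711  0.2955] [38.5 22.2] 17.8 553 106
[ 0.5035 -0.281   0.0792] spoke mod120 4.0551288144812725
```

View pics/topEnd.png

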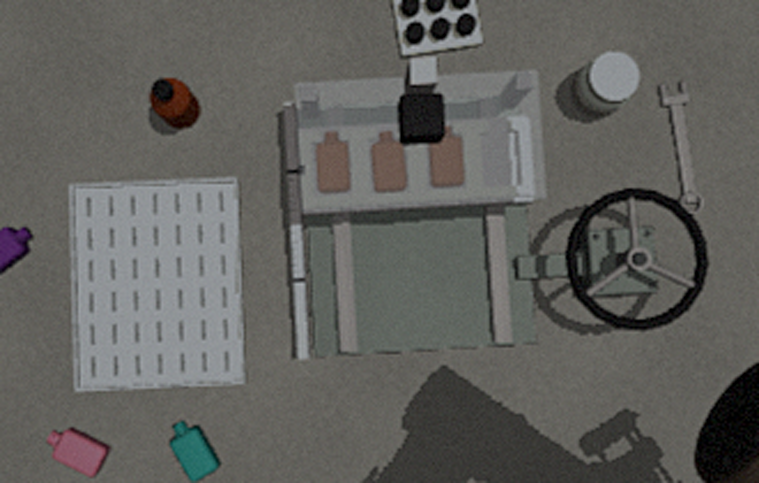

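View pics/sideEnd.png

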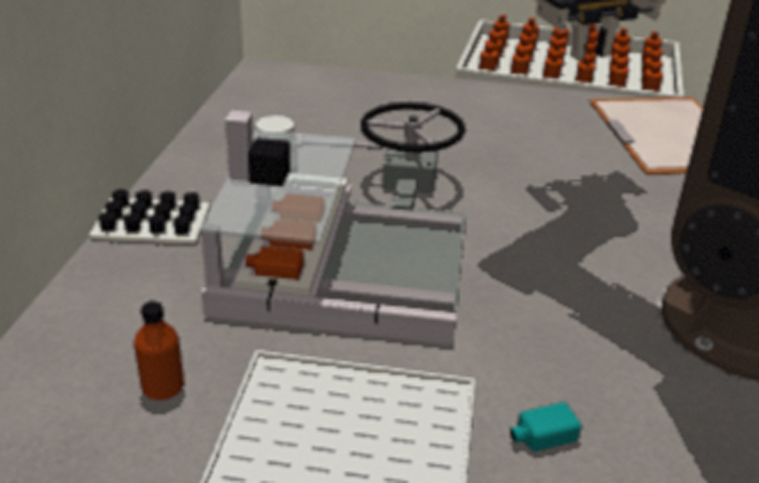

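Run:
```python
from h import *
s=arm.get_state(); print(s["t"],s["force"]); print(arm.job_done())
```

```text
66.6 [-0.05036915  0.27409985 -1.22705307]
the job is handed in; nothing more can be done
None
```

I cranked the carriage out to the loading mark and let it rest there. I then laid all three flasks from the tray flat in nests 1, 2 and 3, necks in the grooves, and cranked the carriage back to the inspection mark. The carriage moved only by the handwheel, and I left the bottle, jar, wrench and look-alikes alone. I handed the job in at about 67 s with the arm clear of everything.

- **Loading mark:** the pointer lined up with it to within about 0.5 mm before I placed any flask.
- **Flasks:** before the crank back, their tops were level at about 0.070 m, within about 1 mm of the nest centres. The tray is empty. The final pictures show all three still in place under the guard, but there I checked them by eye only; through the guard I had no depth reading for two of them.
- **Inspection mark:** the checks differ slightly. The gripper's angle on the spoke put the pointer about 0.2 mm past the mark, and the side view put it about on the mark. The top view and the final spoke measurement put it 0.6 to 0.8 mm short.
- **First crank:** my first estimate of the hub position was a few millimetres off. The wrist force reached about 50 N before I let go and gripped the spoke again. After that the readings while cranking stayed under about 15 N.

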